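# Handhelds back on charge

## Robot

A 6-joint arm with a two-finger parallel gripper is mounted at the origin on the work surface. World frame = base frame: x ahead of the robot, y to its left, z up, the work surface at z = 0. Lengths are in m, angles in degrees, forces in N, time in s.
With the tool pointing down it reaches from about 0.3 to 0.75 m from the base axis. Payload 8.5 kg.
Tool frame: the origin (TCP) lies midway between the tips of the shut fingers; the grasp point (between the pads) lies 19 mm behind it; z points along the fingers, y is the line along which they close (so a half turn about z gives the same grasp; the last joint's range is limited). The gripper opens to 85 mm and grips with 20 to 120 N. Pads are 22 mm wide; open, the fingers measure 114 mm over their backs; the gripper's body (76 mm by 85 mm) begins 54 mm behind the grasp point. The pads swing forward as they close: fully open they stand 13 mm farther back than shut.
Start: joints at [59.341, 21.807, 74.336, -0, 83.858, -12.336], TCP at [0.173, 0.522, 0.202] pointing down, gripper open.
Joint ranges: [-178.18, 178.18], [-50.72, 133.34], [12.68, 142.11], [-81.47, 261.47], [9.98, 163.14], [-165.26, 165.26]. Speed limits (degrees/s): [136.94, 136.94, 180, 180, 180, 180].

## Interface

Orientations are given as a 3x3 rotation matrix whose columns are the frame's x, y, z axes.
In Python, from rig import monitor, optics, close_job, models gives the robot as it stands.
- The arm moves only by the tool step_arm, never from a script. Its arguments are lists of equal length, an entry for each row: "fingers": the closure, from -1 (fully open) to 1 (shut); "travel": the shift along the tool's x, y, z scaled (see below), a list of three; "twist": the turn about the tool's z scaled (see below). In form: {"fingers": [fingers, ...], "travel": [[tx, ty, tz], ...], "twist": [twist, ...]}. A call has 1 to 10 rows; each row shifts and turns the commanded pose from where the row before left it, along the tool's axes as they then stand; what a row does not reach is not made up. The controller multiplies each number of a shift by 100 mm and each number of a turn by pi rad. A row lasts 1/8 s, in which the tool goes at most 62.5 mm and 10.7 degrees, less where a joint would pass 70% of its speed; a pose out of reach is approached as far as the arm can. A call with a number of a shift or a turn outside -1 to 1 is refused whole. A call with a gripper value outside its range is refused whole. The fingers move at their own pace and stop on an object; "force" is the grip in N (left out, the last holds). Time passes only in rows, so rows that do not move let the fingers close. It gives the time, the measured TCP pose, the force, the opening and the grip force at its end, in the units of the state.
- monitor.observe(): the state, without advancing time (a new reading comes with each control period).
- optics.get_image(name): name is "scene" or "top"; returns (picture, depth): 480x640x3 uint8, blue, green, red; 480x640 float32, m along the optical axis (not along the pixel's ray), 0 where there is no reading.
- optics.get_calibration(name): a dict with "vertical_fov" (degrees; the focal length in pixels is half the picture's height over the tangent of half this angle, whatever the lens; pixels are square), "cx", "cy" (the principal point, pixels), "distortion" ([k1, k2, p1, p2, k3] as OpenCV has them; the pictures are not rectified), "world_from_camera" (4x4, takes a point from camera to world coordinates). Camera axes: x right, y up, looking along -z (the intrinsics and any distortion apply to the point x, -y, -z); pixel columns grow to the right and rows downward; lengths in m; the calibration is good to about 2 mm. A picture is of the moment at which its call begins. get_calibration takes no time and is no camera call.
- close_job(): hands the job in; it is judged then, once.
Trained networks look in the newest picture that a camera, given by its name, has taken for a name from the list of things; names that differ only in an ending like _2 or _b are one class to them, and where a whole thing is asked for, a point or a joint stands for the part that bears it (a point fixed in the world has none). Each returns a list of dicts, best first, with "confidence" (0 to 1); they miss things now and then, are a little off and sometimes report something else, mostly with a low value. They report only what shows in the picture. A call takes as long as a camera call.
- models.trace(camera, query): "mask" (480x640 bool, what is visible of it) and "point" ([column, row] in pixels, amid what is visible of it).
- models.landmark_of(camera, query): "point" ([column, row] in pixels: a listed point, or the origin of a listed thing).
The state is a dict: "time_s": time; "q": joint angles; "qvel": joint speeds; "joint_efforts": joint torques, N m; "position": TCP position; "tool_rot": TCP orientation; "ft_force": force on the tool from outside, world axes, zero at the start; "wrist_torque": the same for the moment, N m; "grip_width": finger opening in m; "gripper_force": force on a finger pad.
Only numpy, scipy, OpenCV 4.12 (cv2) and the standard library are available. Lean on these libraries where they do the work, as an engineer would, in place of code of your own. Each camera call takes 0.05 s, during which the arm holds its last target. There are 200 camera calls.

## Task

The radio net is over: put the four handheld radios with coloured tops back on charge, each in the desktop charger with tape of its own colour, set all the way down in the pocket, upright, with its keypad to the charger's front. Set them in rather than dropping them, do not tip any over, and leave the all-black radio and the mug where they stand.

Things in the scene. Friction and masses are not known exactly. Their poses are not given: they have to be found in the camera images.
- red_radio: upright handheld radio, black with a red top third; body 32 (x) x 56 (y) x 100 mm, about 0.23 kg, plain sides to grip across x. On top: antenna 12 mm wide, 38 tall, at y -17 mm; knob 11 tall at y +14 mm. Origin: middle of the keypad face's lower edge; the body spans 0 to 32 mm along +x (keypad to back). z up. At the start its x is within 0.6 rad of world x (keypad towards the robot)
- yellow_radio: upright handheld radio, black with a yellow top third; body 32 (x) x 56 (y) x 100 mm, about 0.23 kg, plain sides to grip across x. On top: antenna 12 mm wide, 38 tall, at y -17 mm; knob 11 tall at y +14 mm. Origin: middle of the keypad face's lower edge; the body spans 0 to 32 mm along +x (keypad to back). z up. At the start its x is within 0.6 rad of world x (keypad towards the robot)
- green_radio: upright handheld radio, black with a green top third; body 32 (x) x 56 (y) x 100 mm, about 0.23 kg, plain sides to grip across x. On top: antenna 12 mm wide, 38 tall, at y -17 mm; knob 11 tall at y +14 mm. Origin: middle of the keypad face's lower edge; the body spans 0 to 32 mm along +x (keypad to back). z up. At the start its x is within 0.6 rad of world x (keypad towards the robot)
- blue_radio: upright handheld radio, black with a blue top third; body 32 (x) x 56 (y) x 100 mm, about 0.23 kg, plain sides to grip across x. On top: antenna 12 mm wide, 38 tall, at y -17 mm; knob 11 tall at y +14 mm. Origin: middle of the keypad face's lower edge; the body spans 0 to 32 mm along +x (keypad to back). z up. At the start its x is within 0.6 rad of world x (keypad towards the robot)
- red_charger: fixed black drop-in charger with red tape on rim and sides, 42 mm high, 92 wide (y), x -62 (front, low apron) to +45 mm (back). Pocket: floor 37 (x) x 61 mm, 12 mm above the desk, flaring above 24 mm to a 51 x 75 mm mouth. Origin: on the desk under the pocket's middle, z up; x within 0.4 rad of world x. A seated radio's axes match it, radio origin at x -16, z +12 mm
- yellow_charger: fixed black drop-in charger with yellow tape on rim and sides, 42 mm high, 92 wide (y), x -62 (front, low apron) to +45 mm (back). Pocket: floor 37 (x) x 61 mm, 12 mm above the desk, flaring above 24 mm to a 51 x 75 mm mouth. Origin: on the desk under the pocket's middle, z up; x within 0.4 rad of world x. A seated radio's axes match it, radio origin at x -16, z +12 mm
- green_charger: fixed black drop-in charger with green tape on rim and sides, 42 mm high, 92 wide (y), x -62 (front, low apron) to +45 mm (back). Pocket: floor 37 (x) x 61 mm, 12 mm above the desk, flaring above 24 mm to a 51 x 75 mm mouth. Origin: on the desk under the pocket's middle, z up; x within 0.4 rad of world x. A seated radio's axes match it, radio origin at x -16, z +12 mm
- blue_charger: fixed black drop-in charger with blue tape on rim and sides, 42 mm high, 92 wide (y), x -62 (front, low apron) to +45 mm (back). Pocket: floor 37 (x) x 61 mm, 12 mm above the desk, flaring above 24 mm to a 51 x 75 mm mouth. Origin: on the desk under the pocket's middle, z up; x within 0.4 rad of world x. A seated radio's axes match it, radio origin at x -16, z +12 mm
- black_radio: somebody's own handheld radio, the same shape and origin as the others but black all over, top included; it stands among them and stays where it is
- mug: blue mug, 76 mm across and 95 mm tall, handle towards the robot; origin: centre of its underside. It stays where it is

How it is judged:
By the outcome, as a careful person would: the job done as asked, in the order asked, and still so for the second after the job is handed in, with the robot touching nothing.
It also fails if it takes over 109 s, if anything falls off the work surface, if the arm or the gripper's body presses on something with over 40 N, if the wrist force passes 120 N, or if a joint passes its speed limit or range.

## Working session

There is one attempt and no reset: what is moved stays moved. The work goes in short steps, Python scripts to look and compute and a tool call to move; the robot and the scene stay as the last step left them, time stands still between calls to the robot, and variables do not carry over. Pictures are saved under pics/ and viewed, at most 14 in all, crops included, and the job is handed in when it is done.

Besides the shell and the picture viewer there is one more tool, called after ">>>" by a JSON object that holds its "api" and its "payload", one argument or row to a line. step_arm: Moves the arm, as the interface text tells. Its arguments: {"type":"object","properties":{"fingers":{"type":"array","items":{"type":"number"}},"travel":{"type":"array","items":{"type":"array","items":{"type":"number"}}},"twist":{"type":"array","items":{"type":"number"}},"force":{"type":"number"}},"required":["fingers","travel","twist"]}

```bash
mkdir -p pics; ls; cat > h.py <<'E'
import numpy as np, cv2
from rig import monitor, optics, close_job, models
def cal(n):
    c=optics.get_calibration(n); f=240/np.tan(np.radians(c["vertical_fov"])/2)
    K=np.array([[f,0,c["cx"]],[0,f,c["cy"]],[0,0,1.]]); return K,np.array(c["distortion"],float),np.array(c["world_from_camera"])
def cloud(n,depth):
    K,d,T=cal(n); v,u=np.mgrid[0:480,0:640]
    p=cv2.undistortPointsIter(np.stack([u,v],-1).reshape(-1,1,2).astype(np.float64),K,d,None,None,(3,40,1e-8)).reshape(480,640,2)
    P=np.stack([p[...,0]*depth,-p[...,1]*depth,-depth],-1)
    W=P@T[:3,:3].T+T[:3,3]; W[depth<=0]=np.nan; return W
E
python3 - <<'E'
from h import *
for n in("scene","top"):
    im,d=optics.get_image(n); cv2.imwrite(f"pics/{n}0.png",im); np.savez(f"{n}0.npz",im=im,W=cloud(n,d))
    K,dd,T=cal(n); print(n,K[0,0],dd,T.round(3).tolist())
    for q in ["red_radio","yellow_radio","green_radio","blue_radio","black_radio","red_charger","yellow_charger","green_charger","blue_charger","mug"]:
        print(q,[(np.round(r["point"]).tolist(),round(r["confidence"],2),int(r["mask"].sum())) for r in models.trace(n,q)][:3])
s=monitor.observe(); print(s["time_s"],s["position"],s["tool_rot"])
E
```

```text
pics
scene 620.0977603500663 [-0.13530158  0.          0.          0.          0.        ] [[0.007, -0.619, 0.786, 1.351], [1.0, -0.002, -0.011, -0.001], [0.008, 0.786, 0.619, 0.691], [0.0, 0.0, 0.0, 1.0]]
red_radio [([203.0, 198.0], 0.88, 1957)]
yellow_radio [([405.0, 197.0], 0.85, 1969)]
green_radio [([482.0, 188.0], 0.92, 1822)]
blue_radio [([282.0, 205.0], 0.7, 2121)]
black_radio [([140.0, 189.0], 0.82, 1768)]
red_charger [([155.0, 280.0], 0.82, 3711)]
yellow_charger [([272.0, 280.0], 0.92, 3559)]
green_charger [([362.0, 280.0], 0.8, 3443)]
blue_charger [([459.0, 275.0], 0.61, 3596)]
mug [([344.0, 197.0], 0.57, 2483)]
top 531.5259462378103 [-0.06766591  0.          0.          0.          0.        ] [[-0.025, 0.995, -0.095, 0.417], [-1.0, -0.024, 0.02, 0.014], [0.018, 0.096, 0.995, 1.1], [0.0, 0.0, 0.0, 1.0]]
red_radio [([420.0, 284.0], 0.76, 658)]
yellow_radio [([286.0, 200.0], 0.69, 2544), ([230.0, 291.0], 0.57, 684)]
green_radio [([163.0, 312.0], 0.93, 758)]
blue_radio []
black_radio [([486.0, 292.0], 0.63, 792)]
red_charger [([436.0, 192.0], 0.67, 2596)]
yellow_charger []
green_charger [([284.0, 202.0], 0.6, 2498)]
blue_charger [([203.0, 215.0], 0.89, 2646)]
mug [([290.0, 295.0], 0.57, 1433)]
1.1 [0.17288748 0.52209661 0.20171882] [[-9.49302191e-01  3.14364994e-01 -7.03346437e-06]
 [ 3.14364994e-01  9.49302191e-01 -7.63907348e-06]
 [ 4.27542585e-06 -9.46286418e-06 -1.00000000e+00]]
```

View pics/scene0.png

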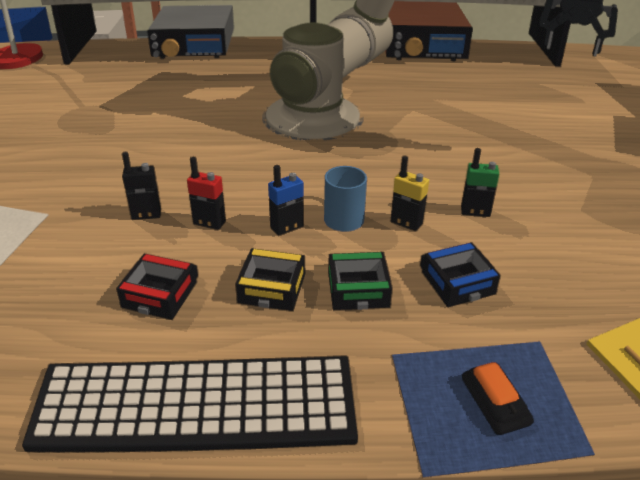

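View pics/top0.png

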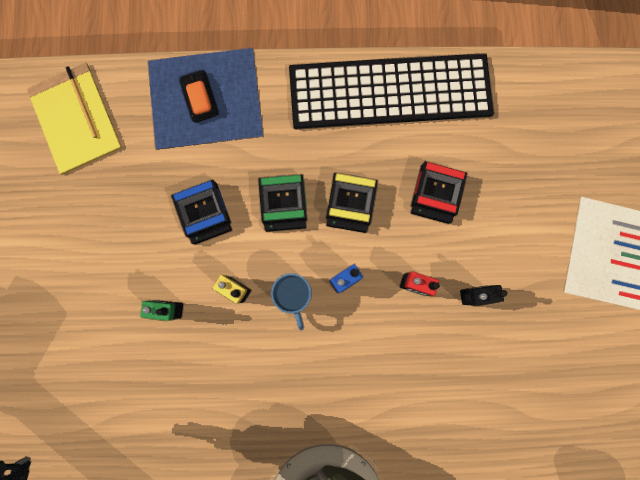

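The scene picture shows, left to right (−y to +y), the black, red and blue radios, the mug, then the yellow and green radios. The chargers run red, yellow, green, blue. In the top picture the charger pockets are near (436,192), (352,200), (284,202) and (203,212). There the radios are red (420,284), blue (347,278), yellow (230,290) and green (161,311). The networks' top-view answers for yellow_radio and yellow_charger are doubtful, so I'll fit from colour and height instead.

```bash
cat > fit.py <<'E'
from h import *
H=dict(red=[(0,8),(172,180)],yellow=[(22,32)],green=[(50,80)],blue=[(105,120)])
Z={n:np.load(f"{n}0.npz") for n in("scene","top")}
def pts(n,c,zr,xr):
    im,W=Z[n]["im"],Z[n]["W"]; h=cv2.cvtColor(im,cv2.COLOR_BGR2HSV)
    m=np.zeros((480,640),bool)
    for a,b in H[c]: m|=(h[...,0]>=a)&(h[...,0]<=b)
    m&=(h[...,1]>120)&(h[...,2]>50)&(W[...,2]>zr[0])&(W[...,2]<zr[1])&(W[...,0]>xr[0])&(W[...,0]<xr[1])&(abs(W[...,1])<.35)
    return W[m]
def rect(P):
    (c,s,a)=cv2.minAreaRect((P[:,:2]*1000).astype(np.float32)); 
    if s[0]>s[1]: s=s[::-1];a-=90   # a = direction of short side
    a=(a+90)%180-90
    return np.round(c,1),np.round(s,1),round(a,1)
E
python3 - <<'E'
from fit import *
for n in Z:
    W=Z[n]["W"]; d=(W[...,0]>.3)&(W[...,0]<.62)&(abs(W[...,1])<.3)&(W[...,2]<.01); print(n,"desk z",np.nanmedian(W[d][:,2]),np.nanstd(W[d][:,2]))
for c in H:
    for n in Z:
        P=pts(n,c,(.088,.108),(.25,.46)); print(c,"radio",n,len(P),*(rect(P) if len(P)>5 else []), np.median(P[:,2]).round(4) if len(P) else "")
        P=pts(n,c,(.036,.047),(.45,.65)); print(c,"chg",n,len(P),*(rect(P) if len(P)>5 else []), np.median(P[:,2]).round(4) if len(P) else "")
# orthographic views
K,d,T=cal("top"); im=Z["top"]["im"]
def ortho(z,x0,x1,y0,y1,s):
    xs=np.arange(x1,x0,-s); ys=np.arange(y1,y0,-s); Y,X=np.meshgrid(ys,xs)
    P=np.stack([X,Y,np.full_like(X,z)],-1).reshape(-1,3); C=(P-T[:3,3])@T[:3,:3]; C=C*[1,-1,-1]
    uv,_=cv2.projectPoints(C,np.zeros(3),np.zeros(3),K,d); uv=uv.reshape(*X.shape,2).astype(np.float32)
    return cv2.remap(im,uv[...,0],uv[...,1],cv2.INTER_CUBIC)
a=ortho(.042,.46,.64,-.3,.34,.0008); b=ortho(.1,.26,.42,-.35,.29+.0,.0008)
for o,x1,y1 in((a,.64,.34),(b,.42,.29)):
    for k in range(0,800,125): cv2.line(o,(k,0),(k,6),(255,255,255),1)
cv2.imwrite("pics/ortho.png",np.vstack([a,b]))
E
```

```text
scene desk z 0.0007125427711038856 0.0016915986680087216
top desk z 0.0015031467516606334 0.0022129779598608463
red radio scene 416 [ 431.6 -191.1] [35.5 58. ] -19.4 0.0994
red chg scene 406 [ 619.7 -245. ] [81.6 94.1] -12.7 0.0431
red radio top 424 [ 431.6 -190.2] [32.6 55.8] -19.8 0.101
red chg top 363 [ 622.5 -243.6] [80.1 89. ] -16.8 0.0439
yellow radio scene 379 [431.9 174.8] [34.6 54.3] -32.3 0.099
yellow chg scene 630 [610.4 -64.1] [89.1 92.8] 78.7 0.0432
yellow radio top 342 [429.9 174.7] [33.1 55.2] -32.3 0.1013
yellow chg top 551 [608.8 -66.3] [82. 89.] 78.4 0.0441
green radio scene 321 [395.9 310.8] [33.  53.8] -10.0 0.0984
green chg scene 486 [609.8  72.1] [82.  88.5] 1.6 0.0433
green radio top 356 [393.3 311.3] [31.  55.2] -8.9 0.1007
green chg top 451 [610.3  74.7] [80.  83.8] -86.3 0.044
blue radio scene 255 [447.6 -47.4] [31.9 53.9] 31.7 0.0995
blue chg scene 689 [598.6 239.3] [90.5 93.2] -70.2 0.0434
blue radio top 334 [444.6 -46.8] [30.3 53.3] 32.0 0.1013
blue chg top 603 [597.  239.5] [88.5 88.6] -70.3 0.0438
```

View pics/ortho.png

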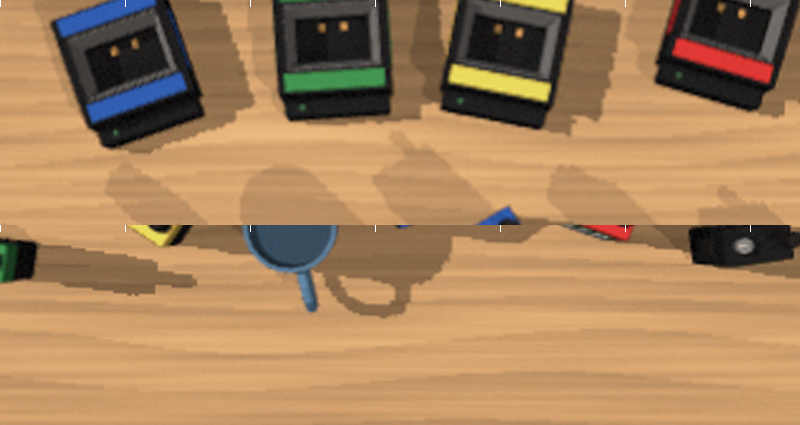

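The ortho strip shows all four pockets with their contacts, and each low apron faces the robot. My crop cut off the far rims, so I'll measure each rim's two tape strips separately, with a wider ortho check.

```bash
cat > fit2.py <<'E'
from fit import *
C=dict(red=(.62,-.244,-16),yellow=(.61,-.065,-11.5),green=(.61,.074,2.5),blue=(.598,.239,19.8))
def loc(P,c):
    x,y,a=c; a=np.radians(a); D=P[:,:2]-[x,y]; return np.c_[D@[np.cos(a),np.sin(a)],D@[-np.sin(a),np.cos(a)]]*1000
if __name__=="__main__":
  K,d,T=cal("top")
  for c in C:
    for n in Z:
        P=pts(n,c,(.037,.048),(.45,.70)); L=loc(P,C[c])
        for nm,m in(("front",(L[:,0]<-18)&(abs(L[:,1])<44)),("back",(L[:,0]>18)&(abs(L[:,1])<44))):
            if m.sum()>20:
                q=L[m]; A=np.polyfit(q[:,1],q[:,0],1)
                print(c,n,nm,m.sum(),"x",np.percentile(q[:,0]-A[0]*q[:,1],[3,50,97]).round(1),"y",np.percentile(q[:,1],[2,98]).round(1),"ang",(C[c][2]-np.degrees(np.arctan(A[0]))).round(1))
        W=Z[n]["W"].reshape(-1,3); W=W[(W[:,2]>.037)&(W[:,2]<.048)]; L=loc(W,C[c]); L=L[(abs(L)<75).all(1)]; r=cv2.minAreaRect(L.astype(np.float32)); print("   allrim",n,np.percentile(L,[1,99],axis=0).round(1).tolist(),np.round(r[0],1),np.round(r[1],1),round(r[2],1))
  im=Z["top"]["im"]
  def ortho(z,x0,x1,y0,y1,s):
    xs=np.arange(x1,x0,-s); ys=np.arange(y1,y0,-s); Y,X=np.meshgrid(ys,xs)
    P=np.stack([X,Y,np.full_like(X,z)],-1).reshape(-1,3); Q=((P-T[:3,3])@T[:3,:3])*[1,-1,-1]
    uv,_=cv2.projectPoints(Q,np.zeros(3),np.zeros(3),K,d); uv=uv.reshape(*X.shape,2).astype(np.float32)
    return cv2.remap(im,uv[...,0],uv[...,1],cv2.INTER_CUBIC)
  s=.0008; a=ortho(.042,.52,.68,-.3,.34,s)
  for x,y,t in C.values():
    t=np.radians(t);R=np.array([[np.cos(t),-np.sin(t)],[np.sin(t),np.cos(t)]])
    q=np.array([[-.0255,-.0375],[.0255,-.0375],[.0255,.0375],[-.0255,.0375]])@R.T+[x,y]
    cv2.polylines(a,[np.c_[(.34-q[:,1])/s,(.68-q[:,0])/s].astype(int)],True,(255,0,255),1)
  b=ortho(.1,.36,.48,-.3,.34,s)
  cv2.imwrite("pics/ortho2.png",np.vstack([a,b]))
E
python3 fit2.py
```

```text
red scene front 335 x [-38.4 -29.1 -21.5] y [-40.9  37.3] ang -16.8
red scene back 438 x [34.7 44.2 53.2] y [-41.7  37. ] ang -16.4
   allrim scene [[-38.3, -48.2], [53.4, 44.6]] [ 7.1 -2. ] [96.3 96. ] 0.7
red top front 318 x [-36.9 -29.3 -21.1] y [-41.   37.4] ang -16.4
red top back 306 x [34.8 42.9 50.8] y [-41.6  37.4] ang -15.4
   allrim top [[-38.3, -47.9], [50.5, 44.4]] [ 6.2 -1.6] [94.5 91. ] 89.7
yellow scene front 301 x [-44.5 -36.1 -28.3] y [-40.8  36.9] ang -11.7
yellow scene back 428 x [25.9 35.9 45.4] y [-41.1  37.4] ang -11.5
   allrim scene [[-45.4, -47.1], [45.9, 44.4]] [-0.4 -1.7] [95.1 94.8] 1.4
yellow top front 328 x [-44.8 -37.  -29.3] y [-40.9  37.9] ang -10.9
yellow top back 313 x [27.6 35.1 43. ] y [-41.1  38.2] ang -11.4
   allrim top [[-45.8, -47.7], [44.5, 43.5]] [-0.4 -2.1] [91.9 93.3] 0.3
green scene front 261 x [-40.  -33.7 -26.4] y [-38.7  38.1] ang 3.4
green scene back 364 x [30.6 38.2 48.3] y [-37.5  40.1] ang 3.9
   allrim scene [[-43.2, -45.3], [48.9, 46.3]] [2.5 0.5] [95.5 92.9] 1.6
green top front 290 x [-41.  -33.9 -27. ] y [-39.2  38.4] ang 3.8
green top back 275 x [31.1 37.4 44.5] y [-37.1  40.5] ang 3.2
   allrim top [[-43.2, -45.8], [47.2, 45.5]] [ 2.3 -0.1] [92.  93.4] 1.5
blue scene front 275 x [-43.5 -36.3 -28.8] y [-36.5  42.9] ang 20.3
blue scene back 378 x [26.6 36.4 44.6] y [-36.   41.7] ang 19.5
   allrim scene [[-45.6, -43.8], [45.4, 49.3]] [-0.   3.2] [95.3 94.7] 89.7
blue top front 319 x [-44.5 -36.7 -28.9] y [-35.9  42.3] ang 20.6
blue top back 292 x [27.9 34.9 42.2] y [-35.3  41.6] ang 18.9
   allrim top [[-45.9, -42.2], [43.1, 49.8]] [-1.   3.9] [94.8 91.1] 89.7
```

View pics/ortho2.png

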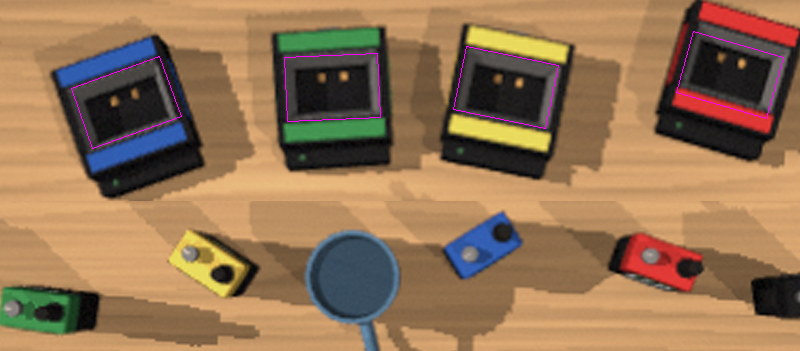

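The overlay shows the pockets symmetric within each rim. The magenta boxes need only small shifts, which the strip measurements give, and the antennas (dark) lie to −y as they should. I'll write a planner that converts a target into rows, and start with blue.

```bash
cat > plan.py <<'E'
import sys; from h import *
R=dict(red=(.4316,-.1907,-19.6),yellow=(.4310,.1748,-32.3),green=(.3945,.3110,-9.5),blue=(.4460,-.0471,31.9))
G=dict(red=(.6263,-.2479,-16.3),yellow=(.6091,-.0666,-11.4),green=(.6120,.0746,3.5),blue=(.5965,.2418,19.8))
def plan(p,th,tgt,tht,n):
    p=np.array(p,float); tgt=np.array(tgt,float); out=[];p0=p.copy();t0=th
    for k in range(1,n+1):
        a=np.radians(th); y=np.array([np.cos(a),np.sin(a),0]); z=np.array([0,0,-1.]); x=np.cross(y,z)
        g=p0+(tgt-p0)*k/n-p; v=np.round(np.array([g@x,g@y,g@z])*10,3); w=round((th-(t0+(tht-t0)*k/n))/180,4)
        out.append((v.tolist(),w)); p=p+(v[0]*x+v[1]*y+v[2]*z)/10; th-=w*180
    print("travel",[o[0] for o in out],"\ntwist",[o[1] for o in out]); return p,th
def now():
    s=monitor.observe(); r=np.array(s["tool_rot"]); return np.array(s["position"]),np.degrees(np.arctan2(r[1,1],r[0,1])),s
if __name__=="__main__":
    p,th,s=now(); print(s["time_s"],p.round(4),round(th,2),"F",np.round(s["ft_force"],1),"w",s["grip_width"],s["gripper_force"])
    # args: triples  (R|G).color  z  n
    A=sys.argv[1:]
    for i in range(0,len(A),3):
        k,c=A[i].split("."); t=dict(R=R,G=G)[k][c]; p,th=plan(p,th,(t[0],t[1],float(A[i+1])),t[2],int(A[i+2])); print("->",p.round(4),round(th,2))
E
python3 plan.py R.blue .2 14 R.blue .07 6
```

```text
1.1 [0.1729 0.5221 0.2017] 71.68 F [-0.9 -0.4  0.7] w 0.08546843894298442 0.0
travel [[-0.313, -0.325, 0.001], [-0.329, -0.308, 0.001], [-0.343, -0.292, 0.002], [-0.358, -0.275, 0.001], [-0.371, -0.257, 0.001], [-0.383, -0.237, 0.001], [-0.394, -0.219, 0.002], [-0.405, -0.199, 0.001], [-0.414, -0.178, 0.001], [-0.423, -0.158, 0.001], [-0.43, -0.137, 0.002], [-0.435, -0.115, 0.001], [-0.442, -0.093, 0.001], [-0.445, -0.072, 0.001]] 
twist [np.float64(0.0158), np.float64(0.0158), np.float64(0.0158), np.float64(0.0157), np.float64(0.0158), np.float64(0.0158), np.float64(0.0158), np.float64(0.0158), np.float64(0.0158), np.float64(0.0157), np.float64(0.0158), np.float64(0.0158), np.float64(0.0158), np.float64(0.0158)]
-> [ 0.446  -0.0471  0.2   ] 31.9
travel [[0.0, 0.0, 0.217], [0.0, 0.0, 0.216], [0.0, 0.0, 0.217], [0.0, 0.0, 0.217], [0.0, 0.0, 0.216], [0.0, 0.0, 0.217]] 
twist [np.float64(-0.0), np.float64(-0.0), np.float64(-0.0), np.float64(-0.0), np.float64(-0.0), np.float64(-0.0)]
-> [ 0.446  -0.0471  0.07  ] 31.9
```

>>> {"api": "step_arm", "payload": {
  "fingers": [-1,-1,-1,-1,-1,-1,-1,-1,-1,-1],
  "travel": [
    [-0.31,-0.33,0],
    [-0.33,-0.31,0],
    [-0.34,-0.29,0],
    [-0.36,-0.28,0],
    [-0.37,-0.26,0],
    [-0.38,-0.24,0],
    [-0.39,-0.22,0],
    [-0.41,-0.2,0],
    [-0.41,-0.18,0],
    [-0.42,-0.16,0]
  ],
  "twist": [0.016,0.016,0.016,0.016,0.016,0.016,0.016,0.016,0.016,0.016]
}}

```text
time_s: 2.35
position: [0.3651, 0.1123, 0.202]
tool_rot: [[-0.679, 0.734, 0.001], [0.734, 0.679, 0.0], [-0.001, 0.001, -1.0]]
ft_force: [0.1, 0.8, -0.0]
grip_width: 0.0852
gripper_force: 0.0
```

>>> {"api": "step_arm", "payload": {
  "fingers": [-1,-1,-1,-1,-1],
  "travel": [
    [-0.43,-0.14,0],
    [-0.44,-0.12,0],
    [-0.44,-0.09,0],
    [-0.44,-0.07,0],
    [0,0,0]
  ],
  "twist": [0.016,0.016,0.016,0.014,0]
}}

```text
time_s: 2.98
position: [0.4419, -0.0518, 0.2014]
tool_rot: [[-0.523, 0.853, -0.0], [0.853, 0.523, -0.0], [-0.0, -0.0, -1.0]]
ft_force: [0.1, 1.4, -0.6]
grip_width: 0.0851
gripper_force: 0.0
```

```bash
sed -i 's/w=round(/w=float(round(/; s#/180,4)$#/180,4))#' plan.py; python3 plan.py R.blue .2 1 R.blue .07 6
```

```text
2.975 [ 0.4419 -0.0518  0.2014] 31.51 F [ 0.1  1.4 -0.6] w 0.085134600747642 0.0
travel [[0.019, 0.059, 0.014]] 
twist [-0.0022]
-> [ 0.4459 -0.0471  0.2   ] 31.91
travel [[-0.0, 0.0, 0.217], [-0.0, 0.0, 0.216], [-0.0, 0.0, 0.217], [-0.0, 0.0, 0.217], [-0.0, 0.0, 0.217], [-0.0, 0.0, 0.216]] 
twist [0.0, 0.0, 0.0, 0.0, 0.0, 0.0]
-> [ 0.4459 -0.0471  0.07  ] 31.91
```

>>> {"api": "step_arm", "payload": {
  "fingers": [-1,-1,-1,-1,-1,-1,-1,-1],
  "travel": [
    [0.02,0.06,0.014],
    [0,0,0.22],
    [0,0,0.22],
    [0,0,0.22],
    [0,0,0.22],
    [0,0,0.22],
    [0,0,0.2],
    [0,0,0]
  ],
  "twist": [-0.002,0,0,0,0,0,0,0]
}}

```text
time_s: 3.98
position: [0.4443, -0.0433, 0.0697]
tool_rot: [[-0.533, 0.846, -0.002], [0.846, 0.533, 0.001], [0.002, -0.001, -1.0]]
ft_force: [0.4, -0.6, -0.3]
grip_width: 0.0854
gripper_force: 0.0
```

```bash
python3 plan.py R.blue .07 1; python3 - <<'E'
from h import *
im,d=optics.get_image("scene"); cv2.imwrite("pics/g1.png",cv2.resize(im[120:330,180:460],None,fx=2.5,fy=2.5))
E
```

```text
3.975 [ 0.4443 -0.0433  0.0697] 32.19 F [ 0.4 -0.6 -0.3] w 0.08537869914385635 0.0
travel [[-0.042, -0.006, -0.003]] 
twist [0.0016]
-> [ 0.446  -0.0471  0.07  ] 31.9
```

View pics/g1.png

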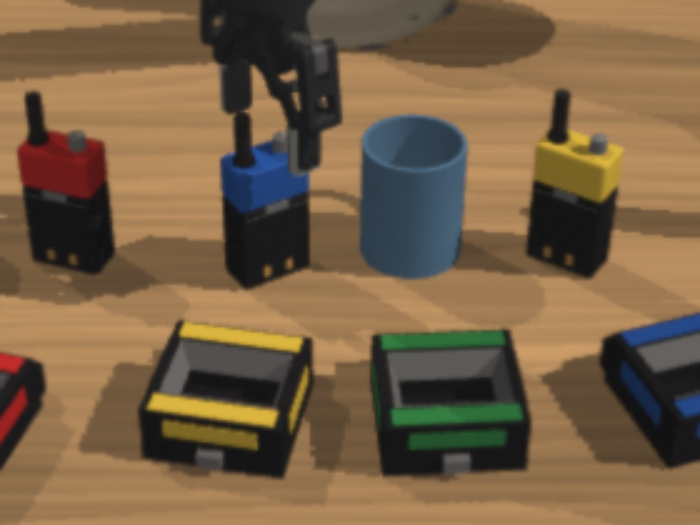

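The picture shows the open fingers straddling the blue radio's coloured top, around (265,165) in the crop, with the radio upright. I'll close on it.

>>> {"api": "step_arm", "payload": {
  "fingers": [-1,0.2,0.4,0.6,0.8,1,1,1,1],
  "travel": [
    [-0.04,-0.006,0],
    [0,0,0],
    [0,0,0],
    [0,0,0],
    [0,0,0],
    [0,0,0],
    [0,0,0],
    [0,0,0],
    [0,0,0]
  ],
  "twist": [0.002,0,0,0,0,0,0,0,0],
  "force": 45
}}

```text
time_s: 5.15
position: [0.4476, -0.0489, 0.0712]
tool_rot: [[-0.526, 0.851, 0.003], [0.851, 0.526, -0.001], [-0.003, 0.001, -1.0]]
ft_force: [-0.9, -0.3, 8.2]
grip_width: 0.0028
gripper_force: 57.4
```

```bash
python3 plan.py R.blue .18 4 G.blue .18 12
```

```text
5.15 [ 0.4476 -0.0489  0.0712] 31.73 F [-0.9 -0.3  8.2] w 0.0027903868655937544 57.438160479068756
travel [[0.006, -0.001, -0.272], [0.006, -0.001, -0.272], [0.006, -0.001, -0.272], [0.005, -0.001, -0.272]] 
twist [-0.0002, -0.0003, -0.0002, -0.0002]
-> [ 0.446  -0.0471  0.18  ] 31.89
travel [[0.138, 0.234, 0.0], [0.142, 0.231, 0.0], [0.147, 0.229, 0.0], [0.15, 0.226, 0.0], [0.154, 0.223, 0.0], [0.158, 0.221, 0.0], [0.162, 0.217, 0.0], [0.166, 0.215, 0.0], [0.17, 0.212, 0.0], [0.173, 0.209, 0.0], [0.177, 0.206, 0.0], [0.181, 0.203, 0.0]] 
twist [0.0056, 0.0056, 0.0056, 0.0056, 0.0056, 0.0056, 0.0056, 0.0056, 0.0056, 0.0056, 0.0056, 0.0056]
-> [0.5965 0.2418 0.18  ] 19.8
```

```bash
python3 - <<'E'
from h import *
im,d=optics.get_image("scene"); im2,d2=optics.get_image("top"); cv2.imwrite("pics/g2.png",np.hstack([cv2.resize(im[130:260,220:380],None,fx=2.4,fy=2.4),cv2.resize(im2[215:345,290:450],None,fx=2.4,fy=2.4)]))
W=cloud("scene",d);h=cv2.cvtColor(im,cv2.COLOR_BGR2HSV);m=(h[...,0]>104)&(h[...,0]<121)&(h[...,1]>120)&(W[...,2]>.05)&(W[...,0]<.5)&(W[...,1]<.015)&(W[...,1]>-.12)
print(m.sum(),np.nanmin(W[m],0),np.nanmax(W[m],0))
E
```

```text
607 [ 0.42811341 -0.07604218  0.06743094] [ 0.47570796 -0.018205    0.10540618]
```

View pics/g2.png

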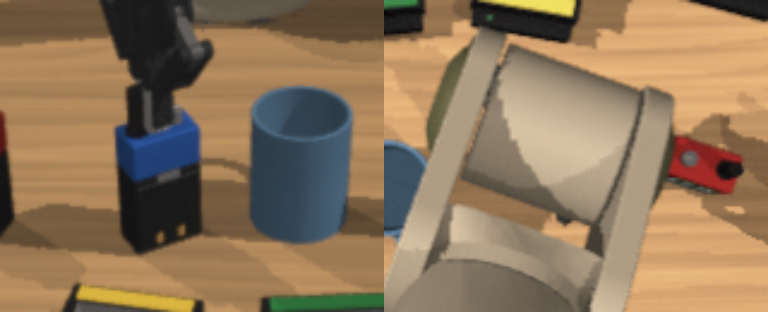

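The left crop shows the fingers shut on top of the body, between antenna and knob, with the radio still upright. So the tips are higher than I assumed, and I'll measure where they really are.

```bash
python3 - <<'E'
from h import *
im,d=optics.get_image("scene"); W=cloud("scene",d)
for r in range(130,200,5):
    row=[]
    for c in range(262,312,6):
        w=W[r,c]; row.append("%4d,%4d,%4d"%tuple((w*1000)) if w[0]==w[0] else "   -   ")
    print(r,row)
print(im[185,262:312:6].tolist())
E
```

```text
130 [' 409, -86, 182', ' 445, -73, 202', ' 446, -63, 202', ' 464, -52, 212', ' 480, -42, 221', ' 481, -32, 221', ' 477, -23, 219', '  95, -19,  13', '  95,  -5,  13']
135 ['  96,-115,   0', ' 416, -75, 177', ' 450, -63, 195', ' 470, -52, 206', '   -   ', ' 484, -32, 214', ' 479, -23, 211', ' 108, -19,   7', ' 114,  -5,  11']
140 [' 114,-114,  -1', ' 425, -75, 172', ' 451, -63, 186', ' 469, -52, 196', ' 479, -42, 202', ' 485, -32, 206', ' 484, -23, 205', ' 119, -19,   0', ' 121,  -5,   1']
145 [' 143,-112,   1', ' 429, -75, 164', ' 449, -64, 176', ' 470, -52, 188', ' 475, -42, 190', ' 472, -33, 189', ' 491, -23, 200', ' 137, -18,  -1', ' 147,  -5,   3']
150 [' 164,-110,   0', ' 426, -76, 153', ' 451, -64, 168', ' 472, -53, 180', ' 470, -43, 178', ' 492, -32, 191', ' 501, -22, 197', ' 496, -13, 194', ' 164,  -5,   1']
155 [' 186,-109,   0', ' 186, -96,   1', ' 441, -65, 152', ' 471, -53, 170', ' 463, -43, 165', ' 494, -32, 184', ' 503, -23, 188', ' 494, -13, 184', ' 187,  -5,   2']
160 [' 205,-108,   0', ' 207, -95,   1', ' 448, -65, 146', ' 460, -54, 153', ' 477, -43, 164', ' 496, -32
[... 666 characters left out ...]
35, 107', ' 441, -25, 102', ' 284, -17,   0', ' 286,  -4,   1']
185 [' 305,-101,   1', ' 451, -77,  98', ' 460, -66, 104', ' 459, -55, 103', ' 458, -45, 102', ' 455, -35, 100', ' 445, -25,  94', ' 301, -16,   0', ' 301,  -4,   0']
190 [' 318,-100,  -1', ' 449, -77,  86', ' 471, -65, 101', ' 468, -55,  99', ' 464, -45,  96', ' 456, -35,  91', ' 452, -25,  88', ' 320, -16,   0', ' 323,  -4,   2']
195 [' 340, -99,   1', ' 449, -78,  75', ' 473, -65,  92', ' 467, -55,  88', ' 464, -45,  86', ' 456, -35,  80', ' 452, -25,  78', ' 341, -16,   2', ' 340,  -4,   1']
[[94, 142, 184], [86, 61, 59], [26, 25, 27], [32, 25, 23], [132, 78, 54], [146, 79, 42], [130, 71, 37], [94, 135, 175], [92, 138, 179]]
```

>>> {"api": "step_arm", "payload": {
  "fingers": [1,1,1,1,1,1],
  "travel": [
    [0,0,-0.05],
    [0,0,-0.1],
    [0,0,-0.2],
    [0,0,-0.3],
    [0,0,-0.35],
    [0,0,0]
  ],
  "twist": [0,0,0,0,0,0]
}}

```text
time_s: 6.05
position: [0.4476, -0.0487, 0.1725]
tool_rot: [[-0.526, 0.851, 0.005], [0.851, 0.526, -0.002], [-0.004, 0.003, -1.0]]
ft_force: [0.4, -0.1, -2.3]
grip_width: 0.0008
gripper_force: 94.6
```

```bash
python3 - <<'E'
from h import *
from plan import now
p,th,s=now(); print(p,th,s["grip_width"],np.round(s["ft_force"],1),np.round(s["q"],1))
im,d=optics.get_image("scene"); W=cloud("scene",d); cv2.imwrite("pics/g3.png",cv2.resize(im[100:260,200:400],None,fx=3,fy=3))
D=np.hypot(W[...,0]-p[0],W[...,1]-p[1]); m=(D<.03)&(W[...,2]>.11); print("lowest z near axis",np.sort(W[m][:,2])[:40:4])
h=cv2.cvtColor(im,cv2.COLOR_BGR2HSV);g=(h[...,1]<90)&(h[...,2]<110)&m&(W[...,2]>.143); print(np.sort(W[g][:,2])[:40:4])
E
```

```text
[ 0.4476122  -0.04868528  0.1724731 ] 31.725128365401677 0.0007592951000704715 [ 0.4 -0.1 -2.3] [-21.3  13.2  92.3   0.   74.2 -53.1]
lowest z near axis [0.1101137  0.11030133 0.1104338  0.11060606 0.11076605 0.11108262
 0.11121209 0.11140916 0.11167201 0.11189343]
[0.14303145 0.14337708 0.14352124 0.14371085 0.14393112 0.14414343
 0.14471134 0.14518642 0.14543885 0.14561396]
```

View pics/g3.png

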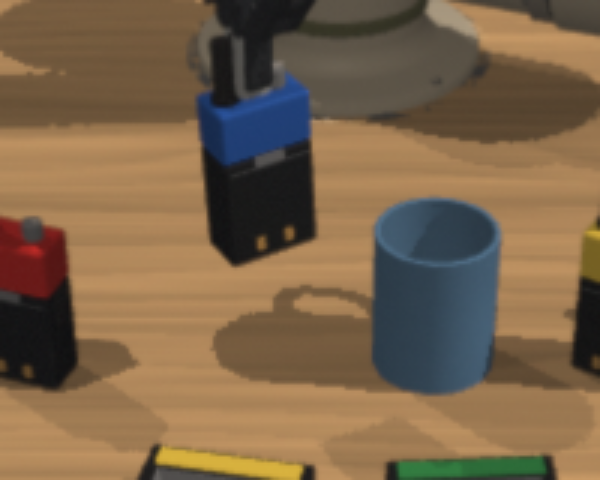

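The crop shows the blue radio hanging from the gripper, lifted: the shut fingers are wedged between antenna and knob. I need the true tip height and the gripper body height relative to the TCP before putting it back down.

```bash
python3 - <<'E'
from h import *
from plan import now
p,th,s=now(); print(p)
im,d=optics.get_image("scene"); W=cloud("scene",d)
a=np.radians(th); D=W-p; lx=(D[...,0]*np.cos(a)+D[...,1]*np.sin(a))*1000; ly=(-D[...,0]*np.sin(a)+D[...,1]*np.cos(a))*1000; lz=D[...,2]*1000
m=(np.hypot(lx,ly)<110)&(W[...,2]>.04)
h=cv2.cvtColor(im,cv2.COLOR_BGR2HSV); b=m&(h[...,0]>104)&(h[...,0]<121)&(h[...,1]>120)&(np.hypot(lx,ly)<50)
print("blue rel tcp x,y,z pct",[np.percentile(v[b],[2,50,98]).round(1).tolist() for v in(lx,ly,lz)])
k=m&(np.hypot(lx,ly)<50)&~b&(lz<-30); print("body low",[np.percentile(v[k],[2,50,98]).round(1).tolist() for v in(lx,ly,lz)])
for z in range(10,170,8):
    q=m&(lz>=z)&(lz<z+8)&~b
    if q.sum()>3: print(z,q.sum(),"x",np.percentile(lx[q],[5,95]).round(),"y",np.percentile(ly[q],[5,95]).round(),"bgr",np.median(im[q],0))
v,u=np.where(m); print(u.min(),u.max(),v.min(),v.max())
cv2.imwrite("pics/g4.png",cv2.resize(im[0:190,200:400],None,fx=3,fy=3))
E
```

```text
[ 0.44675208 -0.04836827  0.17080288]
blue rel tcp x,y,z pct [[-7.9, 13.5, 17.5], [-26.4, -4.5, 25.9], [-0.6, 18.0, 31.5]]
body low [[-12.9, 13.7, 17.3], [-23.3, -2.9, 30.7], [-68.8, -49.5, -30.9]]
10 10 x [-15.  14.] y [-27.  31.] bgr [76.5 63.5 60. ]
18 4 x [-13.  12.] y [-26.  20.] bgr [76. 52. 49.]
26 70 x [-15.   8.] y [-23.  27.] bgr [77.5 70.5 65. ]
34 92 x [-2. 13.] y [-21.  18.] bgr [44.  46.  49.5]
42 94 x [-0. 14.] y [-21.  13.] bgr [34. 34. 34.]
50 93 x [-1. 15.] y [-21.   5.] bgr [36. 35. 35.]
58 94 x [-2. 15.] y [-23.   5.] bgr [31.  30.5 31. ]
66 45 x [-9. 14.] y [-21.  -6.] bgr [37. 38. 40.]
74 121 x [-25.  33.] y [-14.   7.] bgr [28. 28. 28.]
82 139 x [-33.  39.] y [-14.   7.] bgr [28. 27. 27.]
90 141 x [-39.  47.] y [-17.   6.] bgr [27. 26. 26.]
98 180 x [-43.  52.] y [-18.   6.] bgr [28. 27. 27.]
106 196 x [-47.  58.] y [-18.   5.] bgr [27. 26. 26.]
114 243 x [-53.  62.] y [-17.   8.] bgr [28. 28. 28.]
122 239 x [-51.  60.] y [-20.   6.] bgr [31. 30. 31.]
130 227 x [-25.  45.] y [-20.   4.] bgr [28. 27. 27.]
138 153 x [-12.  41.] y [-13.   7.] bgr [28. 26. 27.]
146 104 x [15. 40.] y [-12.   6.] bgr [32. 31. 31.]
154 130 x [ 7. 38.] y [-34.  10.] bgr [35. 34. 34.]
162 247 x [ 0. 38.] y [-36.  20.] bgr [31. 31. 31.]
246 347 0 214
```

View pics/g4.png

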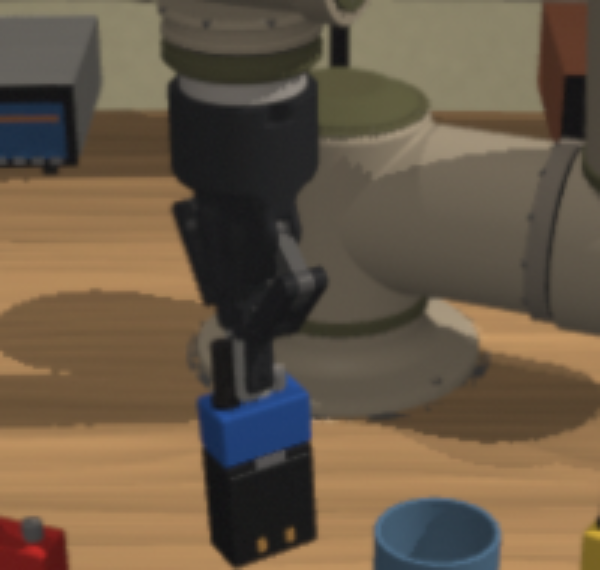

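The crop shows the whole gripper with the radio hanging vertically below it. The first picture already shows the open gripper in free air, top right near (600,45), so I'll calibrate the tip height from that saved cloud.

```bash
python3 - <<'E'
from h import *
Z=np.load("scene0.npz"); W=Z["W"]; p=np.array([.1729,.5221,.2017]); a=np.radians(71.68)
D=(W-p)*1000; lx=D[...,0]*np.cos(a)+D[...,1]*np.sin(a); ly=-D[...,0]*np.sin(a)+D[...,1]*np.cos(a); lz=D[...,2]
m=(np.hypot(lx,ly)<120)&(lz>-150)
for z in range(-60,140,6):
    q=m&(lz>=z)&(lz<z+6)
    if q.sum(): print(z,q.sum(),"y+",np.percentile(lx[q&(lx>0)],[5,95]).round() if (q&(lx>0)).any() else "","y-",np.percentile(lx[q&(lx<=0)],[5,95]).round() if (q&(lx<=0)).any() else "","lat",np.percentile(ly[q],[5,95]).round())
E
```

```text
42 18 y+ [42. 49.] y- [-49. -44.] lat [-12.  -1.]
48 37 y+ [42. 52.] y- [-53. -43.] lat [-14.  -1.]
54 45 y+ [43. 56.] y- [-55. -43.] lat [-13.  -3.]
60 41 y+ [41. 55.] y- [-56. -45.] lat [-14.   7.]
66 53 y+ [42. 54.] y- [-56. -44.] lat [-15.   3.]
72 42 y+ [42. 55.] y- [-55. -43.] lat [-12.  -3.]
78 45 y+ [42. 57.] y- [-58. -44.] lat [-13.  -2.]
84 72 y+ [44. 65.] y- [-66. -44.] lat [-16.  -4.]
90 114 y+ [39. 70.] y- [-72. -42.] lat [-15.   3.]
96 122 y+ [34. 71.] y- [-73. -34.] lat [-16.   9.]
102 160 y+ [ 3. 70.] y- [-73.  -6.] lat [-19.   8.]
108 196 y+ [ 3. 68.] y- [-72.  -3.] lat [-18.  11.]
114 142 y+ [ 3. 68.] y- [-71.  -2.] lat [-19.   3.]
120 155 y+ [ 3. 67.] y- [-70.  -3.] lat [-21.  -3.]
126 194 y+ [ 3. 66.] y- [-67.  -3.] lat [-21.  -4.]
132 236 y+ [ 4. 66.] y- [-68.  -4.] lat [-20.  -3.]
138 220 y+ [ 5. 63.] y- [-64.  -4.] lat [-15.  -3.]
```

With the gripper open in free air, the tips sit 43 mm above the reported TCP. The interface gives 13 mm for that, so the physical tips are 30 mm higher than reported, and I'll use TCP z ≈ 0.04 for grasping. First I'll set the blue radio back down gently, reversing the same commanded 100 mm, and release.

>>> {"api": "step_arm", "payload": {
  "fingers": [1,1,1,1,1,1,1,1],
  "travel": [
    [0,0,0.2],
    [0,0,0.2],
    [0,0,0.2],
    [0,0,0.15],
    [0,0,0.1],
    [0,0,0.07],
    [0,0,0.04],
    [0,0,0.03]
  ],
  "twist": [0,0,0,0,0,0,0,0]
}}

```text
time_s: 7.15
position: [0.4474, -0.0485, 0.0724]
tool_rot: [[-0.526, 0.851, 0.002], [0.851, 0.526, -0.0], [-0.001, 0.001, -1.0]]
ft_force: [-4.9, 4.2, 32.2]
grip_width: 0.0005
gripper_force: 96.5
```

>>> {"api": "step_arm", "payload": {
  "fingers": [1,1],
  "travel": [
    [0,0,0.01],
    [0,0,0]
  ],
  "twist": [0,0]
}}

```text
time_s: 7.4
position: [0.4479, -0.0485, 0.0725]
tool_rot: [[-0.526, 0.851, 0.004], [0.851, 0.526, -0.001], [-0.003, 0.003, -1.0]]
ft_force: [-3.4, 2.5, 19.1]
grip_width: 0.0004
gripper_force: 95.0
```

>>> {"api": "step_arm", "payload": {
  "fingers": [0.8,0.5,0.2,-0.2,-0.6,-1,-1,-1],
  "travel": [
    [0,0,-0.01],
    [0,0,0],
    [0,0,0],
    [0,0,0],
    [0,0,0],
    [0,0,0],
    [0,0,0],
    [0,0,0]
  ],
  "twist": [0,0,0,0,0,0,0,0]
}}

```text
time_s: 8.4
position: [0.4467, -0.0484, 0.0713]
tool_rot: [[-0.526, 0.851, -0.0], [0.851, 0.526, -0.0], [-0.0, -0.0, -1.0]]
ft_force: [0.3, 1.1, -0.6]
grip_width: 0.0851
gripper_force: 0.0
```

```bash
cat > look.py <<'E'
import sys; from plan import *
HU=dict(red=[(0,8),(172,180)],yellow=[(22,32)],green=[(50,80)],blue=[(105,120)])
def find(c,im,W,zr,near,rad=.06):
    h=cv2.cvtColor(im,cv2.COLOR_BGR2HSV); m=np.zeros((480,640),bool)
    for a,b in HU[c]: m|=(h[...,0]>=a)&(h[...,0]<=b)
    m&=(h[...,1]>120)&(h[...,2]>50)&(np.hypot(W[...,0]-near[0],W[...,1]-near[1])<rad)&(W[...,2]>zr[0])&(W[...,2]<zr[1])
    P=W[m]; 
    if len(P)<20: return print(c,"few",len(P))
    (q,s,a)=cv2.minAreaRect((P[:,:2]*1000).astype(np.float32))
    if s[0]>s[1]: s=s[::-1];a-=90
    print(c,len(P),"c",np.round(q,1),"size",np.round(s,1),"ang",round((a+90)%180-90,1),"ztop",np.percentile(P[:,2],[50,95]).round(4))
E
python3 - <<'E'
from look import *
p,th,s=now(); print(s["time_s"],p,th,s["grip_width"],np.round(s["ft_force"],1))
im,d=optics.get_image("scene"); W=cloud("scene",d); find("blue",im,W,(.088,.11),R["blue"]); find("blue",im,W,(.06,.12),R["blue"])
cv2.imwrite("pics/g5.png",cv2.resize(im[100:260,200:400],None,fx=3,fy=3))
E
```

```text
8.4 [ 0.44671739 -0.04842765  0.07130244] 31.717006030551897 0.08505944392486459 [ 0.3  1.1 -0.6]
blue 259 c [443.9 -45.5] size [32.8 51.9] ang 33.7 ztop [0.0991 0.1024]
blue 521 c [443.7 -44.9] size [33.4 54.3] ang 31.8 ztop [0.0879 0.1019]
```

View pics/g5.png

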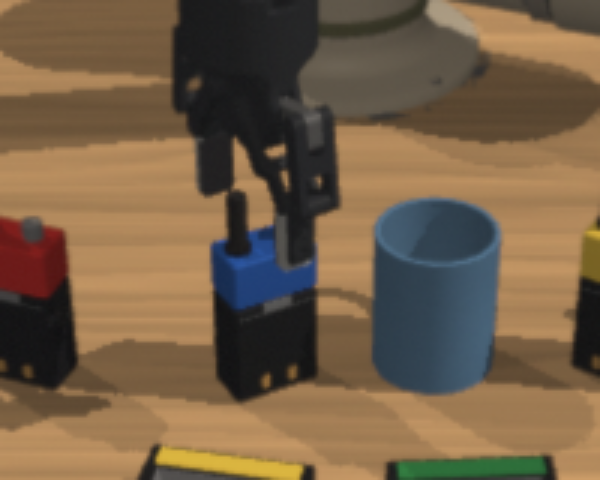

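The blue radio is back on the desk, upright, and free of the open fingers at (265,270) in the crop. I'll descend to the corrected height and grasp.

>>> {"api": "step_arm", "payload": {
  "fingers": [-1,-1,-1,0.2,0.5,0.8,1,1,1,1],
  "travel": [
    [0.03,-0.01,0.1],
    [0,0,0.21],
    [0,0,0],
    [0,0,0],
    [0,0,0],
    [0,0,0],
    [0,0,0],
    [0,0,0],
    [0,0,0],
    [0,0,0]
  ],
  "twist": [0,0,0,0,0,0,0,0,0,0],
  "force": 45
}}

```text
time_s: 9.7
position: [0.4445, -0.0465, 0.0407]
tool_rot: [[-0.526, 0.851, 0.001], [0.851, 0.526, -0.0], [-0.001, 0.0, -1.0]]
ft_force: [-0.8, -0.2, 6.0]
grip_width: 0.0313
gripper_force: 46.7
```

```bash
python3 plan.py R.blue .15 4 G.blue .15 12
```

```text
9.7 [ 0.4445 -0.0465  0.0407] 31.72 F [-0.8 -0.2  6. ] w 0.031334457022120704 46.72257363796234
travel [[-0.003, 0.002, -0.273], [-0.003, 0.003, -0.273], [-0.004, 0.002, -0.273], [-0.003, 0.003, -0.274]] 
twist [-0.0003, -0.0002, -0.0003, -0.0002]
-> [ 0.446  -0.0471  0.15  ] 31.9
travel [[0.138, 0.234, 0.0], [0.142, 0.231, 0.0], [0.147, 0.229, 0.0], [0.15, 0.226, 0.0], [0.154, 0.223, 0.0], [0.158, 0.221, 0.0], [0.162, 0.217, 0.0], [0.166, 0.215, 0.0], [0.17, 0.212, 0.0], [0.173, 0.209, 0.0], [0.177, 0.206, 0.0], [0.18, 0.203, 0.0]] 
twist [0.0056, 0.0056, 0.0056, 0.0056, 0.0056, 0.0056, 0.0056, 0.0056, 0.0056, 0.0056, 0.0056, 0.0056]
-> [0.5965 0.2418 0.15  ] 19.8
```

Gripped at 31.3 mm, which matches the 32 mm body. Next I lift and carry.

>>> {"api": "step_arm", "payload": {
  "fingers": [1,1,1,1,1,1,1,1,1,1],
  "travel": [
    [0,0,-0.1],
    [0,0,-0.25],
    [0,0,-0.3],
    [0,0,-0.3],
    [0,0,-0.15],
    [0.14,0.23,0],
    [0.14,0.23,0],
    [0.15,0.23,0],
    [0.15,0.23,0],
    [0.15,0.22,0]
  ],
  "twist": [0,0,0,0,0,0.006,0.006,0.006,0.005,0.006]
}}

```text
time_s: 10.95
position: [0.5074, 0.0744, 0.1505]
tool_rot: [[-0.446, 0.895, -0.0], [0.895, 0.446, 0.0], [0.0, -0.0, -1.0]]
ft_force: [0.3, 0.0, -2.0]
grip_width: 0.0313
gripper_force: 46.2
```

>>> {"api": "step_arm", "payload": {
  "fingers": [1,1,1,1,1,1,1,1],
  "travel": [
    [0.16,0.22,0],
    [0.16,0.22,0],
    [0.17,0.215,0],
    [0.17,0.21,0],
    [0.17,0.21,0],
    [0.18,0.205,0],
    [0.18,0.2,0],
    [0,0,0]
  ],
  "twist": [0.006,0.005,0.006,0.005,0.006,0.005,0.006,0]
}}

```text
time_s: 11.95
position: [0.5956, 0.2429, 0.1499]
tool_rot: [[-0.335, 0.942, -0.001], [0.942, 0.335, 0.0], [0.0, -0.001, -1.0]]
ft_force: [-0.1, 0.1, -2.2]
grip_width: 0.0316
gripper_force: 46.3
```

```bash
cat > held.py <<'E'
from look import *
c=sys.argv[1]; p,th,s=now(); print(s["time_s"],p.round(4),round(th,2),s["grip_width"],np.round(s["ft_force"],1))
for n in("scene","top"):
    im,d=optics.get_image(n); W=cloud(n,d); z=p[2]+.06
    print(n,end=" "); find(c,im,W,(z-.013,z+.009),p,.06)
    print("   whole",end=" "); find(c,im,W,(z-.05,z+.009),p,.06)
    print("   charger",end=" "); g=G[c]; find(c,im,W,(.037,.048),g,.075)
im,d=optics.get_image("scene"); K,dd,T=cal("scene")
Q=((p+[0,0,.02]-T[:3,3])@T[:3,:3])*[1,-1,-1]; u,v=cv2.projectPoints(Q.reshape(1,3),np.zeros(3),np.zeros(3),K,dd)[0].ravel().astype(int)
u=np.clip(u,70,570);v=np.clip(v,90,390); cv2.imwrite(sys.argv[2],cv2.resize(im[v-90:v+90,u-70:u+70],None,fx=3,fy=3))
plan(p,th,(G[c][0],G[c][1],p[2]),G[c][2],1)
E
python3 held.py blue pics/h1.png
```

```text
11.95 [0.5956 0.2429 0.1499] 19.57 0.03156564551433486 [-0.1  0.1 -2.2]
scene blue 263 c [602.5 241.9] size [46.7 50.9] ang -40.4 ztop [0.2065 0.2114]
   whole blue 503 c [602.4 241.9] size [46.9 51.5] ang -39.7 ztop [0.1975 0.2108]
   charger blue 669 c [598.4 239.3] size [91.8 92.2] ang 18.4 ztop [0.0434 0.0456]
top blue few 9
   whole blue 32 c [583.7 237.5] size [23.4 57.1] ang 41.1 ztop [0.1909 0.2112]
   charger blue 341 c [600.8 218.6] size [54.3 95.8] ang -85.9 ztop [0.0439 0.0468]
travel [[-0.013, 0.005, 0.0]] 
twist [-0.0013]
```

View pics/h1.png

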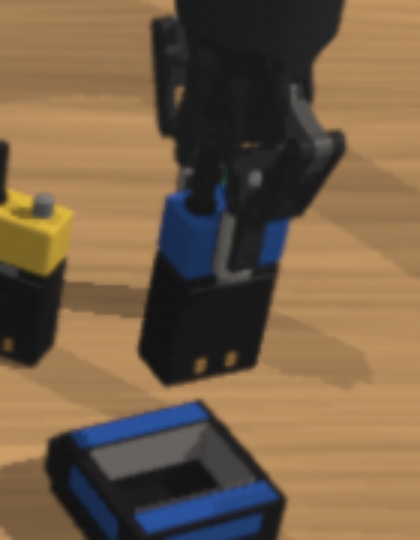

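The crop shows the blue radio held above its charger with its back to the camera. Its side edges may lean slightly, so I'll measure the tilt by height slices.

```bash
cat > tilt.py <<'E'
from look import *
from scipy.ndimage import label
def tilt():
    p,th,s=now(); a=np.radians(th)
    im,d=optics.get_image("scene"); W=cloud("scene",d); D=(W-p)*1000
    lx=D[...,0]*np.cos(a)+D[...,1]*np.sin(a); ly=-D[...,0]*np.sin(a)+D[...,1]*np.cos(a); lz=D[...,2]
    out=[]
    for z in range(-44,36,8):
        q=(abs(lx)<40)&(abs(ly)<60)&(lz>=z)&(lz<z+8)
        if q.sum()<15: continue
        f=q&(abs(lx-16)<6)  # back face
        r=[z+4,*np.percentile(ly[f],[3,97]).round(1),np.median(lx[f]).round(1)] if f.sum()>8 else [z+4]; out.append(r); print(*r,f.sum())
    b=(abs(lx)<40)&(abs(ly)<50)&(lz<10)&(lz>-70)&(W[...,2]>.05); print("bottom lz",np.percentile(lz[b],[1,5]).round(1))
tilt()
E
python3 tilt.py
```

```text
-40 -22.6 26.3 13.9 40
-32 -22.8 30.0 14.2 124
-24 -23.4 28.9 14.2 128
-16 -23.6 28.3 14.6 130
-8 -23.3 28.6 14.9 131
0 -23.3 29.0 14.7 137
8 -23.5 28.4 15.0 128
16 -23.3 29.9 15.0 147
24 -22.6 29.7 14.9 132
32 -23.2 29.3 15.5 79
bottom lz [-38.7 -36. ]
```

The radio hangs true (under 1°) and sits about 3 mm to +y in the grip. I'll correct for that and lower in stages, watching the force. The seated TCP z should be about 0.053.

>>> {"api": "step_arm", "payload": {
  "fingers": [1,1,1,1,1],
  "travel": [
    [-0.04,0.015,0],
    [0,0,0.2],
    [0,0,0.25],
    [0,0,0.2],
    [0,0,0]
  ],
  "twist": [-0.001,0,0,0,0]
}}

```text
time_s: 12.78
position: [0.5978, 0.2376, 0.0841]
tool_rot: [[-0.336, 0.942, -0.003], [0.942, 0.336, -0.001], [0.0, -0.003, -1.0]]
ft_force: [-0.3, -0.4, -2.8]
grip_width: 0.0314
gripper_force: 46.2
```

>>> {"api": "step_arm", "payload": {
  "fingers": [1,1,1,1],
  "travel": [
    [0,0,0.07],
    [0,0,0.06],
    [0,0,0.05],
    [0,0,0]
  ],
  "twist": [0,0,0,0]
}}

```text
time_s: 13.28
position: [0.5983, 0.2384, 0.067]
tool_rot: [[-0.336, 0.942, -0.001], [0.942, 0.336, -0.0], [0.0, -0.001, -1.0]]
ft_force: [-0.3, -0.2, -1.6]
grip_width: 0.0315
gripper_force: 46.3
```

>>> {"api": "step_arm", "payload": {
  "fingers": [1,1,1,1],
  "travel": [
    [0.005,0,0.03],
    [0,0,0.03],
    [0,0,0.03],
    [0,0,0]
  ],
  "twist": [0,0,0,0]
}}

```text
time_s: 13.78
position: [0.5982, 0.2388, 0.058]
tool_rot: [[-0.336, 0.942, -0.001], [0.942, 0.336, -0.0], [0.0, -0.001, -1.0]]
ft_force: [-0.5, 0.6, -3.4]
grip_width: 0.0315
gripper_force: 46.3
```

>>> {"api": "step_arm", "payload": {
  "fingers": [1,1,1,1],
  "travel": [
    [0,0,0.02],
    [0,0,0.02],
    [0,0,0.015],
    [0,0,0]
  ],
  "twist": [0,0,0,0]
}}

```text
time_s: 14.28
position: [0.5984, 0.2389, 0.0529]
tool_rot: [[-0.336, 0.942, 0.0], [0.942, 0.336, 0.0], [-0.0, 0.0, -1.0]]
ft_force: [0.8, 0.2, -1.7]
grip_width: 0.0314
gripper_force: 46.5
```

>>> {"api": "step_arm", "payload": {
  "fingers": [1,1,1],
  "travel": [
    [0,0,0.01],
    [0,0,0.01],
    [0,0,0]
  ],
  "twist": [0,0,0]
}}

```text
time_s: 14.65
position: [0.5985, 0.2388, 0.0528]
tool_rot: [[-0.337, 0.942, 0.002], [0.942, 0.337, -0.0], [-0.001, 0.001, -1.0]]
ft_force: [-3.5, -1.6, 11.7]
grip_width: 0.0314
gripper_force: 48.5
```

It is on the pocket floor, with contact at exactly the predicted height. I'll release and rise.

>>> {"api": "step_arm", "payload": {
  "fingers": [0.5,0,-0.5,-1,-1,-1,-1,-1,-1],
  "travel": [
    [0,0,-0.01],
    [0,0,0],
    [0,0,0],
    [0,0,0],
    [0,0,-0.2],
    [0,0,-0.3],
    [0,0,-0.3],
    [0,0,-0.35],
    [0,0,0]
  ],
  "twist": [0,0,0,0,0,0,0,0,0]
}}

```text
time_s: 15.78
position: [0.5995, 0.2391, 0.1697]
tool_rot: [[-0.336, 0.942, 0.006], [0.942, 0.336, 0.001], [-0.001, 0.006, -1.0]]
ft_force: [0.0, -0.3, -0.5]
grip_width: 0.0854
gripper_force: 0.0
```

```bash
python3 - <<'E'
from look import *
im,d=optics.get_image("scene"); W=cloud("scene",d); find("blue",im,W,(.1,.122),G["blue"]); print(W[...,2].max() if 0 else "")
for c in("red","yellow","green"): find(c,im,W,(.088,.108),R[c])
im,d=optics.get_image("top"); W=cloud("top",d)
for c in("red","yellow","green"): find(c,im,W,(.088,.108),R[c])
E
python3 plan.py R.yellow .166 9 R.yellow .04 6
```

```text
blue 500 c [599.2 240.8] size [33.2 56.6] ang 19.2 ztop [0.111  0.1139]

red 397 c [ 434.  -191.3] size [32.8 55.8] ang -19.1 ztop [0.0992 0.1025]
yellow 376 c [433.1 174.2] size [32.4 54.4] ang -32.7 ztop [0.0992 0.1023]
green 247 c [393.7 304.7] size [34.  42.1] ang -9.5 ztop [0.0984 0.1014]
red 419 c [ 431.9 -190.3] size [32.6 56.1] ang -19.2 ztop [0.1012 0.1049]
yellow 343 c [429.9 174.8] size [32.4 56. ] ang -33.0 ztop [0.1012 0.1043]
green few 0
15.875 [0.5981 0.2388 0.1663] 19.66 F [-0.7 -0.6 -0.3] w 0.08524178062105033 0.0
travel [[-0.005, -0.199, 0.0], [-0.024, -0.197, 0.001], [-0.044, -0.194, -0.0], [-0.064, -0.188, 0.0], [-0.082, -0.181, 0.0], [-0.1, -0.172, 0.001], [-0.116, -0.161, 0.0], [-0.133, -0.149, 0.0], [-0.146, -0.134, 0.001]] 
twist [0.0321, 0.032, 0.0321, 0.0321, 0.0321, 0.032, 0.0321, 0.0321, 0.032]
-> [0.431  0.1748 0.166 ] -32.29
travel [[-0.0, -0.0, 0.21], [-0.0, -0.0, 0.21], [-0.0, -0.0, 0.21], [-0.0, -0.0, 0.21], [-0.0, -0.0, 0.21], [-0.0, -0.0, 0.21]] 
twist [0.0, 0.0, 0.0, 0.0, 0.0, 0.0]
-> [0.431  0.1748 0.04  ] -32.29
```

Blue is seated: top at about 0.112 m, 19.2°, inside its pocket. Next is yellow.

>>> {"api": "step_arm", "payload": {
  "fingers": [-1,-1,-1,-1,-1,-1,-1,-1,-1,-1],
  "travel": [
    [-0.005,-0.2,0],
    [-0.024,-0.197,0],
    [-0.044,-0.194,0],
    [-0.064,-0.188,0],
    [-0.082,-0.18,0],
    [-0.1,-0.172,0],
    [-0.116,-0.16,0],
    [-0.133,-0.148,0],
    [-0.146,-0.13,0],
    [0,0,0]
  ],
  "twist": [0.032,0.032,0.032,0.032,0.032,0.032,0.032,0.032,0.033,0]
}}

```text
time_s: 17.12
position: [0.4307, 0.1742, 0.1661]
tool_rot: [[0.535, 0.845, -0.002], [0.845, -0.535, -0.0], [-0.001, -0.002, -1.0]]
ft_force: [0.9, 0.6, 0.1]
grip_width: 0.0856
gripper_force: 0.0
```

```bash
sed -i 's/yellow=(.4310,.1748,-32.3)/yellow=(.4315,.1746,-32.6)/; s/red=(.4316,-.1907,-19.6)/red=(.4325,-.1907,-19.4)/' plan.py; python3 plan.py R.yellow .166 1 R.yellow .04 6
```

```text
17.125 [0.4307 0.1742 0.1661] -32.34 F [0.9 0.6 0.1] w 0.08557974959718716 0.0
travel [[0.008, 0.005, 0.001]] 
twist [0.0014]
-> [0.4315 0.1746 0.166 ] -32.59
travel [[-0.0, -0.0, 0.21], [-0.0, -0.0, 0.21], [-0.0, -0.0, 0.21], [-0.0, -0.0, 0.21], [-0.0, -0.0, 0.21], [-0.0, -0.0, 0.21]] 
twist [0.0, 0.0, 0.0, 0.0, 0.0, 0.0]
-> [0.4315 0.1746 0.04  ] -32.59
```

>>> {"api": "step_arm", "payload": {
  "fingers": [-1,-1,-1,-1,-1,-1,-1,-1],
  "travel": [
    [0.01,0.005,0.1],
    [0,0,0.2],
    [0,0,0.25],
    [0,0,0.25],
    [0,0,0.25],
    [0,0,0.16],
    [0,0,0.05],
    [0,0,0]
  ],
  "twist": [0.001,0,0,0,0,0,0,0]
}}

```text
time_s: 18.12
position: [0.433, 0.1751, 0.0404]
tool_rot: [[0.537, 0.843, -0.001], [0.843, -0.537, -0.0], [-0.0, -0.0, -1.0]]
ft_force: [-0.5, 0.5, 0.0]
grip_width: 0.0852
gripper_force: 0.0
```

>>> {"api": "step_arm", "payload": {
  "fingers": [0.2,0.5,0.8,1,1,1,1],
  "travel": [
    [0,0,0],
    [0,0,0],
    [0,0,0],
    [0,0,0],
    [0,0,0],
    [0,0,0],
    [0,0,0]
  ],
  "twist": [0,0,0,0,0,0,0],
  "force": 45
}}

```text
time_s: 19.0
position: [0.4327, 0.1752, 0.0412]
tool_rot: [[0.538, 0.843, 0.0], [0.843, -0.538, 0.0], [0.0, 0.0, -1.0]]
ft_force: [-2.2, 0.8, 6.4]
grip_width: 0.0312
gripper_force: 45.7
```

```bash
python3 plan.py R.yellow .15 4 G.yellow .15 12
```

```text
19.0 [0.4327 0.1752 0.0412] -32.54 F [-2.2  0.8  6.4] w 0.031232703008551067 45.719459652900696
travel [[-0.003, -0.002, -0.272], [-0.003, -0.002, -0.272], [-0.003, -0.002, -0.272], [-0.002, -0.001, -0.272]] 
twist [0.0001, 0.0001, 0.0001, 0.0]
-> [0.4316 0.1746 0.15  ] -32.59
travel [[-0.09, 0.233, -0.0], [-0.096, 0.23, -0.0], [-0.104, 0.227, -0.0], [-0.111, 0.224, -0.0], [-0.118, 0.22, -0.0], [-0.124, 0.216, -0.0], [-0.131, 0.213, -0.0], [-0.137, 0.208, -0.0], [-0.144, 0.204, -0.0], [-0.15, 0.199, -0.0], [-0.156, 0.195, -0.0], [-0.162, 0.19, -0.0]] 
twist [-0.0098, -0.0098, -0.0098, -0.0098, -0.0099, -0.0098, -0.0098, -0.0098, -0.0098, -0.0098, -0.0098, -0.0098]
-> [ 0.6091 -0.0666  0.15  ] -11.41
```

>>> {"api": "step_arm", "payload": {
  "fingers": [1,1,1,1,1,1,1,1,1,1],
  "travel": [
    [0,0,-0.1],
    [0,0,-0.25],
    [0,0,-0.3],
    [0,0,-0.3],
    [0,0,-0.14],
    [-0.09,0.232,0],
    [-0.097,0.23,0],
    [-0.104,0.227,0],
    [-0.11,0.224,0],
    [-0.118,0.22,0]
  ],
  "twist": [0,0,0,0,0,-0.0098,-0.0098,-0.0098,-0.0098,-0.0098]
}}

```text
time_s: 20.25
position: [0.507, 0.0738, 0.1501]
tool_rot: [[0.402, 0.916, -0.0], [0.916, -0.402, -0.0], [-0.0, -0.0, -1.0]]
ft_force: [0.7, 0.5, -2.2]
grip_width: 0.0311
gripper_force: 45.1
```

>>> {"api": "step_arm", "payload": {
  "fingers": [1,1,1,1,1,1,1,1],
  "travel": [
    [-0.124,0.216,0],
    [-0.131,0.213,0],
    [-0.137,0.208,0],
    [-0.144,0.204,0],
    [-0.15,0.2,0],
    [-0.156,0.195,0],
    [-0.162,0.18,0],
    [0,0,0]
  ],
  "twist": [-0.0098,-0.0098,-0.0098,-0.0098,-0.0098,-0.0098,-0.0098,0]
}}

```text
time_s: 21.25
position: [0.6098, -0.067, 0.1495]
tool_rot: [[0.199, 0.98, -0.001], [0.98, -0.199, -0.0], [-0.0, -0.0, -1.0]]
ft_force: [-1.0, -0.2, -2.8]
grip_width: 0.0312
gripper_force: 45.1
```

```bash
python3 tilt.py; python3 plan.py G.yellow .15 1
```

```text
-40 -26.8 24.5 13.4 51
-32 -27.4 24.6 14.4 148
-24 -27.0 25.6 14.4 154
-16 -26.0 25.5 14.6 158
-8 -27.6 25.6 14.5 157
0 -27.1 25.0 14.8 161
8 -26.5 25.4 14.9 149
16 -27.1 25.2 15.2 173
24 -27.8 25.2 15.3 167
32 -27.9 26.1 15.2 94
bottom lz [-38.9 -36. ]
21.3 [ 0.6093 -0.0661  0.1496] -11.44 F [-0.2  0.4 -3.3] w 0.03156189281510922 45.10399281978607
travel [[-0.006, -0.001, -0.004]] 
twist [-0.0002]
-> [ 0.6091 -0.0666  0.15  ] -11.41
```

>>> {"api": "step_arm", "payload": {
  "fingers": [1,1,1,1,1,1,1,1,1],
  "travel": [
    [0.005,0.01,0],
    [0,0,0.2],
    [0,0,0.25],
    [0,0,0.2],
    [0,0,0.07],
    [0,0,0.06],
    [0,0,0.04],
    [0,0,0],
    [0,0,0]
  ],
  "twist": [0,0,0,0,0,0,0,0,0]
}}

```text
time_s: 22.42
position: [0.6108, -0.0655, 0.0682]
tool_rot: [[0.197, 0.98, 0.001], [0.98, -0.197, -0.0], [-0.0, 0.001, -1.0]]
ft_force: [0.7, 0.5, -1.8]
grip_width: 0.0312
gripper_force: 45.1
```

>>> {"api": "step_arm", "payload": {
  "fingers": [1,1,1,1,1],
  "travel": [
    [0,0,0.03],
    [0,0,0.03],
    [0,0,0.02],
    [0,0,0.02],
    [0,0,0]
  ],
  "twist": [0,0,0,0,0]
}}

```text
time_s: 23.05
position: [0.6106, -0.0655, 0.0577]
tool_rot: [[0.197, 0.98, -0.0], [0.98, -0.197, 0.0], [0.0, -0.0, -1.0]]
ft_force: [0.5, 0.0, -2.2]
grip_width: 0.0315
gripper_force: 45.1
```

>>> {"api": "step_arm", "payload": {
  "fingers": [1,1,1,1,1],
  "travel": [
    [0,0,0.02],
    [0,0,0.02],
    [0,0,0.01],
    [0,0,0.01],
    [0,0,0]
  ],
  "twist": [0,0,0,0,0]
}}

```text
time_s: 23.68
position: [0.6106, -0.0655, 0.0532]
tool_rot: [[0.197, 0.98, 0.001], [0.98, -0.197, -0.0], [-0.0, 0.001, -1.0]]
ft_force: [-3.6, 2.3, 8.8]
grip_width: 0.0315
gripper_force: 47.1
```

Seated with light contact. I'll release, rise, and plan green.

>>> {"api": "step_arm", "payload": {
  "fingers": [0.5,0,-0.5,-1,-1,-1,-1,-1,-1],
  "travel": [
    [0,0,-0.005],
    [0,0,0],
    [0,0,0],
    [0,0,0],
    [0,0,-0.2],
    [0,0,-0.3],
    [0,0,-0.3],
    [0,0,-0.35],
    [0,0,0]
  ],
  "twist": [0,0,0,0,0,0,0,0,0]
}}

```text
time_s: 24.8
position: [0.6118, -0.0658, 0.17]
tool_rot: [[0.197, 0.98, 0.005], [0.98, -0.197, -0.002], [-0.001, 0.006, -1.0]]
ft_force: [-0.6, 0.1, -0.2]
grip_width: 0.0855
gripper_force: 0.0
```

```bash
python3 - <<'E'
from look import *
im,d=optics.get_image("scene"); W=cloud("scene",d); find("yellow",im,W,(.1,.122),G["yellow"]); find("green",im,W,(.088,.108),R["green"])
im,d=optics.get_image("top"); W=cloud("top",d); find("green",im,W,(.088,.108),R["green"])
E
python3 plan.py R.green .17 13 R.green .04 6
```

```text
yellow 539 c [610.9 -65.7] size [33.8 54.9] ang -11.9 ztop [0.1116 0.1141]
green 314 c [397.1 310.8] size [31.6 53.6] ang -9.7 ztop [0.0985 0.1015]
green 359 c [393.2 311.3] size [30.2 55.4] ang -7.8 ztop [0.1008 0.1039]
24.9 [ 0.6104 -0.0654  0.1668] -11.37 F [-0.1 -0.3 -0.4] w 0.08557705497138263 0.0
travel [[0.251, -0.22, -0.002], [0.252, -0.219, -0.003], [0.252, -0.219, -0.002], [0.253, -0.218, -0.003], [0.253, -0.217, -0.002], [0.254, -0.217, -0.003], [0.254, -0.216, -0.002], [0.255, -0.216, -0.003], [0.256, -0.214, -0.002], [0.256, -0.215, -0.003], [0.256, -0.213, -0.002], [0.257, -0.213, -0.003], [0.258, -0.212, -0.002]] 
twist [-0.0008, -0.0008, -0.0008, -0.0008, -0.0008, -0.0008, -0.0008, -0.0008, -0.0008, -0.0008, -0.0008, -0.0008, -0.0008]
-> [0.3945 0.311  0.17  ] -9.5
travel [[0.0, -0.0, 0.217], [0.0, -0.0, 0.216], [0.0, -0.0, 0.217], [0.0, -0.0, 0.217], [0.0, -0.0, 0.216], [0.0, -0.0, 0.217]] 
twist [-0.0, -0.0, -0.0, -0.0, -0.0, -0.0]
-> [0.3945 0.311  0.04  ] -9.5
```

>>> {"api": "step_arm", "payload": {
  "fingers": [-1,-1,-1,-1,-1,-1,-1,-1,-1,-1],
  "travel": [
    [0.25,-0.22,0],
    [0.25,-0.22,0],
    [0.36,-0.31,0],
    [0.36,-0.31,0],
    [0.36,-0.3,0],
    [0.36,-0.3,0],
    [0.36,-0.3,0],
    [0.36,-0.3,0],
    [0.36,-0.3,0],
    [0.29,-0.24,0]
  ],
  "twist": [-0.001,-0.001,-0.001,-0.001,-0.001,-0.001,-0.001,-0.001,-0.001,-0.001]
}}

```text
time_s: 26.15
position: [0.3943, 0.3123, 0.1661]
tool_rot: [[0.166, 0.986, -0.002], [0.986, -0.166, -0.001], [-0.001, -0.002, -1.0]]
ft_force: [0.1, -0.2, 0.3]
grip_width: 0.0853
gripper_force: 0.0
```

>>> {"api": "step_arm", "payload": {
  "fingers": [-1],
  "travel": [
    [0,0,0]
  ],
  "twist": [0]
}}

```text
time_s: 26.28
position: [0.3941, 0.3125, 0.1661]
tool_rot: [[0.163, 0.987, -0.002], [0.987, -0.163, -0.001], [-0.001, -0.002, -1.0]]
ft_force: [-0.9, 0.3, 0.1]
grip_width: 0.0853
gripper_force: 0.0
```

```bash
sed -i 's/green=(.3945,.3110,-9.5)/green=(.3955,.3110,-9.2)/' plan.py; python3 plan.py R.green .167 1 R.green .04 6
```

```text
26.275 [0.3941 0.3125 0.1661] -9.38 F [-0.9  0.3  0.1] w 0.08528053954125664 0.0
travel [[-0.013, 0.016, -0.009]] 
twist [-0.001]
-> [0.3955 0.311  0.167 ] -9.2
travel [[0.0, 0.0, 0.212], [0.0, 0.0, 0.211], [0.0, 0.0, 0.212], [0.0, 0.0, 0.212], [0.0, 0.0, 0.212], [0.0, 0.0, 0.211]] 
twist [-0.0, -0.0, -0.0, -0.0, -0.0, -0.0]
-> [0.3955 0.311  0.04  ] -9.2
```

>>> {"api": "step_arm", "payload": {
  "fingers": [-1,-1,-1,-1,-1,-1,-1,-1],
  "travel": [
    [-0.013,0.016,0.1],
    [0,0,0.2],
    [0,0,0.25],
    [0,0,0.25],
    [0,0,0.25],
    [0,0,0.16],
    [0,0,0.05],
    [0,0,0]
  ],
  "twist": [-0.001,0,0,0,0,0,0,0]
}}

```text
time_s: 27.28
position: [0.3975, 0.309, 0.0411]
tool_rot: [[0.164, 0.986, -0.001], [0.986, -0.164, -0.0], [-0.0, -0.001, -1.0]]
ft_force: [0.5, 0.6, 0.3]
grip_width: 0.0854
gripper_force: 0.0
```

>>> {"api": "step_arm", "payload": {
  "fingers": [0.2,0.5,0.8,1,1,1,1],
  "travel": [
    [0,0,0],
    [0,0,0],
    [0,0,0],
    [0,0,0],
    [0,0,0],
    [0,0,0],
    [0,0,0]
  ],
  "twist": [0,0,0,0,0,0,0],
  "force": 45
}}

```text
time_s: 28.15
position: [0.3971, 0.3097, 0.0417]
tool_rot: [[0.163, 0.987, 0.0], [0.987, -0.163, 0.0], [0.0, 0.0, -1.0]]
ft_force: [-2.4, -1.0, 5.6]
grip_width: 0.032
gripper_force: 44.5
```

```bash
python3 plan.py R.green .15 4 G.green .15 12
```

```text
28.15 [0.3971 0.3097 0.0417] -9.39 F [-2.4 -1.   5.6] w 0.031994130332020004 44.49268975557061
travel [[0.002, -0.004, -0.271], [0.003, -0.005, -0.27], [0.002, -0.004, -0.271], [0.003, -0.005, -0.271]] 
twist [-0.0003, -0.0002, -0.0003, -0.0002]
-> [0.3955 0.311  0.15  ] -9.21
travel [[-0.166, 0.21, 0.0], [-0.169, 0.206, 0.0], [-0.173, 0.203, 0.0], [-0.177, 0.201, 0.0], [-0.181, 0.196, 0.0], [-0.184, 0.194, 0.0], [-0.188, 0.19, 0.0], [-0.191, 0.186, 0.0], [-0.195, 0.183, 0.0], [-0.198, 0.18, 0.0], [-0.201, 0.175, 0.0], [-0.205, 0.172, 0.0]] 
twist [-0.0059, -0.0059, -0.0058, -0.0059, -0.0059, -0.0059, -0.0059, -0.0059, -0.0058, -0.0059, -0.0059, -0.0059]
-> [0.612  0.0746 0.15  ] 3.5
```

>>> {"api": "step_arm", "payload": {
  "fingers": [1,1,1,1,1,1,1,1,1,1],
  "travel": [
    [0,0,-0.1],
    [0,0,-0.25],
    [0,0,-0.3],
    [0,0,-0.3],
    [0,0,-0.14],
    [-0.166,0.208,0],
    [-0.169,0.205,0],
    [-0.173,0.202,0],
    [-0.177,0.2,0],
    [-0.18,0.196,0]
  ],
  "twist": [0,0,0,0,0,-0.006,-0.006,-0.006,-0.006,-0.006]
}}

```text
time_s: 29.4
position: [0.4869, 0.2102, 0.1497]
tool_rot: [[0.069, 0.998, -0.001], [0.998, -0.069, -0.0], [-0.0, -0.001, -1.0]]
ft_force: [-0.2, 0.7, -2.8]
grip_width: 0.0313
gripper_force: 45.8
```

>>> {"api": "step_arm", "payload": {
  "fingers": [1,1,1,1,1,1,1,1],
  "travel": [
    [-0.184,0.194,0],
    [-0.188,0.19,0],
    [-0.191,0.186,0],
    [-0.195,0.183,0],
    [-0.198,0.18,0],
    [-0.2,0.175,0],
    [-0.2,0.165,0],
    [0,0,0]
  ],
  "twist": [-0.006,-0.006,-0.006,-0.006,-0.006,-0.006,-0.006,0]
}}

```text
time_s: 30.4
position: [0.6127, 0.0723, 0.1491]
tool_rot: [[-0.06, 0.998, -0.002], [0.998, 0.06, -0.0], [-0.0, -0.002, -1.0]]
ft_force: [0.6, -0.0, -2.2]
grip_width: 0.0316
gripper_force: 45.5
```

```bash
python3 tilt.py; python3 plan.py G.green .15 1
```

```text
-40 -23.2 28.4 13.7 71
-32 -23.7 28.2 14.0 154
-24 -23.4 28.9 14.3 157
-16 -23.8 28.5 14.4 157
-8 -22.7 28.8 14.6 158
0 -23.0 28.7 14.8 164
8 -24.4 28.9 14.9 175
16 -23.7 28.6 15.0 155
24 -23.5 28.6 15.5 170
32 -23.8 29.6 15.7 110
bottom lz [-39.5 -36.8]
30.45 [0.612  0.0733 0.1493] 3.5 F [-0.8  0.4 -2.4] w 0.031034557873191274 45.520729422569275
travel [[0.013, 0.001, -0.007]] 
twist [-0.0]
-> [0.612  0.0746 0.15  ] 3.5
```

>>> {"api": "step_arm", "payload": {
  "fingers": [1,1,1,1,1,1,1,1,1],
  "travel": [
    [-0.013,0.01,0],
    [0,0,0.2],
    [0,0,0.25],
    [0,0,0.2],
    [0,0,0.07],
    [0,0,0.06],
    [0,0,0.04],
    [0,0,0],
    [0,0,0]
  ],
  "twist": [0,0,0,0,0,0,0,0,0]
}}

```text
time_s: 31.58
position: [0.6135, 0.0724, 0.0688]
tool_rot: [[-0.062, 0.998, 0.001], [0.998, 0.062, -0.0], [-0.0, 0.001, -1.0]]
ft_force: [-0.4, 1.8, -2.3]
grip_width: 0.0312
gripper_force: 45.5
```

>>> {"api": "step_arm", "payload": {
  "fingers": [1,1,1,1,1],
  "travel": [
    [0,0,0.03],
    [0,0,0.03],
    [0,0,0.02],
    [0,0,0.02],
    [0,0,0]
  ],
  "twist": [0,0,0,0,0]
}}

```text
time_s: 32.2
position: [0.6132, 0.0724, 0.0581]
tool_rot: [[-0.062, 0.998, -0.0], [0.998, 0.062, 0.0], [0.0, -0.0, -1.0]]
ft_force: [0.1, -0.5, -2.8]
grip_width: 0.0312
gripper_force: 45.5
```

>>> {"api": "step_arm", "payload": {
  "fingers": [1,1,1,1,1],
  "travel": [
    [0,0,0.02],
    [0,0,0.02],
    [0,0,0.01],
    [0,0,0.01],
    [0,0,0]
  ],
  "twist": [0,0,0,0,0]
}}

```text
time_s: 32.83
position: [0.6134, 0.0723, 0.054]
tool_rot: [[-0.062, 0.998, 0.001], [0.998, 0.062, -0.0], [-0.0, 0.001, -1.0]]
ft_force: [-3.8, -0.2, 10.4]
grip_width: 0.0313
gripper_force: 47.8
```

Contact is at the predicted height. I'll release, rise, and plan red.

>>> {"api": "step_arm", "payload": {
  "fingers": [0.5,0,-0.5,-1,-1,-1,-1,-1,-1],
  "travel": [
    [0,0,-0.005],
    [0,0,0],
    [0,0,0],
    [0,0,0],
    [0,0,-0.2],
    [0,0,-0.3],
    [0,0,-0.3],
    [0,0,-0.35],
    [0,0,0]
  ],
  "twist": [0,0,0,0,0,0,0,0,0]
}}

```text
time_s: 33.95
position: [0.6145, 0.0724, 0.1705]
tool_rot: [[-0.062, 0.998, 0.006], [0.998, 0.062, -0.0], [-0.001, 0.006, -1.0]]
ft_force: [0.3, 0.5, 0.0]
grip_width: 0.0852
gripper_force: 0.0
```

```bash
python3 - <<'E'
from look import *
im,d=optics.get_image("scene"); W=cloud("scene",d); find("green",im,W,(.1,.122),G["green"]); find("red",im,W,(.088,.108),R["red"])
E
python3 plan.py R.red .17 9
```

```text
green 511 c [614.1  74.1] size [32.8 53.6] ang 2.7 ztop [0.1113 0.1138]
red 418 c [ 432.6 -191.4] size [35.9 56.1] ang -18.3 ztop [0.0995 0.1027]
34.0 [0.6136 0.0724 0.1685] 3.57 F [ 0.   0.1 -0.7] w 0.08495339466968324 0.0
travel [[-0.279, -0.219, -0.002], [-0.289, -0.206, -0.001], [-0.298, -0.194, -0.002], [-0.306, -0.18, -0.002], [-0.313, -0.166, -0.001], [-0.321, -0.152, -0.002], [-0.327, -0.137, -0.002], [-0.333, -0.123, -0.001], [-0.338, -0.108, -0.002]] 
twist [0.0142, 0.0142, 0.0141, 0.0142, 0.0142, 0.0142, 0.0142, 0.0141, 0.0142]
-> [ 0.4325 -0.1907  0.17  ] -19.4
```

>>> {"api": "step_arm", "payload": {
  "fingers": [-1,-1,-1,-1,-1,-1,-1,-1,-1,-1],
  "travel": [
    [-0.28,-0.22,0],
    [-0.29,-0.206,0],
    [-0.298,-0.194,0],
    [-0.306,-0.18,0],
    [-0.313,-0.166,0],
    [-0.32,-0.152,0],
    [-0.327,-0.137,0],
    [-0.333,-0.123,0],
    [-0.33,-0.1,0],
    [0,0,0]
  ],
  "twist": [0.014,0.014,0.014,0.014,0.014,0.014,0.014,0.014,0.014,0]
}}

```text
time_s: 35.25
position: [0.4324, -0.1917, 0.1667]
tool_rot: [[0.331, 0.944, -0.002], [0.944, -0.331, 0.001], [0.001, -0.002, -1.0]]
ft_force: [0.1, 0.3, -0.1]
grip_width: 0.0855
gripper_force: 0.0
```

```bash
python3 plan.py R.red .168 1
```

```text
35.25 [ 0.4324 -0.1917  0.1667] -19.3 F [ 0.1  0.3 -0.1] w 0.08548131649090264 0.0
travel [[0.01, -0.003, -0.013]] 
twist [0.0006]
-> [ 0.4325 -0.1907  0.168 ] -19.41
```

>>> {"api": "step_arm", "payload": {
  "fingers": [-1,-1,-1,-1,-1,-1,-1,-1],
  "travel": [
    [0.01,-0.003,0.1],
    [0,0,0.2],
    [0,0,0.25],
    [0,0,0.25],
    [0,0,0.25],
    [0,0,0.17],
    [0,0,0.05],
    [0,0,0]
  ],
  "twist": [0,0,0,0,0,0,0,0]
}}

```text
time_s: 36.25
position: [0.4338, -0.189, 0.0406]
tool_rot: [[0.327, 0.945, -0.001], [0.945, -0.327, 0.0], [0.0, -0.001, -1.0]]
ft_force: [1.0, -0.7, 0.2]
grip_width: 0.0853
gripper_force: 0.0
```

>>> {"api": "step_arm", "payload": {
  "fingers": [0.2,0.5,0.8,1,1,1,1],
  "travel": [
    [0,0,0],
    [0,0,0],
    [0,0,0],
    [0,0,0],
    [0,0,0],
    [0,0,0],
    [0,0,0]
  ],
  "twist": [0,0,0,0,0,0,0],
  "force": 45
}}

```text
time_s: 37.12
position: [0.4337, -0.1896, 0.0412]
tool_rot: [[0.327, 0.945, 0.0], [0.945, -0.327, -0.0], [-0.0, 0.0, -1.0]]
ft_force: [-2.3, -0.1, 5.8]
grip_width: 0.0312
gripper_force: 44.9
```

```bash
python3 plan.py R.red .15 4 G.red .15 8
```

```text
37.125 [ 0.4337 -0.1896  0.0412] -19.11 F [-2.3 -0.1  5.8] w 0.031245563031201976 44.859883189201355
travel [[-0.003, -0.002, -0.272], [-0.004, -0.002, -0.272], [-0.003, -0.002, -0.272], [-0.004, -0.001, -0.272]] 
twist [0.0004, 0.0004, 0.0004, 0.0004]
-> [ 0.4325 -0.1907  0.15  ] -19.4
travel [[0.013, 0.252, 0.0], [0.011, 0.252, 0.0], [0.01, 0.253, 0.0], [0.008, 0.252, 0.0], [0.006, 0.253, 0.0], [0.005, 0.252, 0.0], [0.002, 0.253, 0.0], [0.001, 0.252, 0.0]] 
twist [-0.0022, -0.0021, -0.0022, -0.0021, -0.0022, -0.0021, -0.0022, -0.0021]
-> [ 0.6263 -0.2479  0.15  ] -16.3
```

>>> {"api": "step_arm", "payload": {
  "fingers": [1,1,1,1,1,1,1,1,1],
  "travel": [
    [0,0,-0.1],
    [0,0,-0.25],
    [0,0,-0.3],
    [0,0,-0.3],
    [0,0,-0.14],
    [0.01,0.25,0],
    [0.01,0.25,0],
    [0.01,0.25,0],
    [0,0.25,0]
  ],
  "twist": [0,0,0,0,0,-0.002,-0.002,-0.002,-0.002]
}}

```text
time_s: 38.25
position: [0.5301, -0.2187, 0.1501]
tool_rot: [[0.303, 0.953, -0.0], [0.953, -0.303, 0.0], [0.0, -0.0, -1.0]]
ft_force: [0.2, 0.3, -1.4]
grip_width: 0.0312
gripper_force: 45.0
```

>>> {"api": "step_arm", "payload": {
  "fingers": [1,1,1,1,1],
  "travel": [
    [0,0.25,0],
    [0,0.25,0],
    [0,0.25,0],
    [0,0.25,0],
    [0,0,0]
  ],
  "twist": [-0.002,-0.002,-0.002,-0.002,0]
}}

```text
time_s: 38.88
position: [0.6257, -0.2482, 0.1492]
tool_rot: [[0.279, 0.96, -0.0], [0.96, -0.279, 0.0], [0.0, -0.001, -1.0]]
ft_force: [-0.3, 0.0, -1.7]
grip_width: 0.0315
gripper_force: 45.2
```

```bash
python3 tilt.py; python3 plan.py G.red .15 1
```

```text
-40 -26.5 23.7 14.0 48
-32 -25.6 24.4 14.7 130
-24 -27.1 23.7 14.7 133
-16 -27.3 24.5 14.8 138
-8 -26.8 24.1 14.8 136
0 -27.3 24.8 14.9 141
8 -27.2 25.2 15.0 148
16 -27.9 25.6 14.9 150
24 -27.3 25.0 15.2 148
32 -28.1 25.5 15.0 87
bottom lz [-38.7 -36.2]
38.925 [ 0.6249 -0.2479  0.1494] -16.23 F [-0.6 -0.7 -1.8] w 0.03107895380630627 45.184659361839294
travel [[0.004, 0.013, -0.006]] 
twist [0.0004]
-> [ 0.6263 -0.2479  0.15  ] -16.3
```

>>> {"api": "step_arm", "payload": {
  "fingers": [1,1,1,1,1,1,1,1,1],
  "travel": [
    [0.015,0.02,0],
    [0,0,0.2],
    [0,0,0.25],
    [0,0,0.2],
    [0,0,0.07],
    [0,0,0.06],
    [0,0,0.04],
    [0,0,0],
    [0,0,0]
  ],
  "twist": [0,0,0,0,0,0,0,0,0]
}}

```text
time_s: 40.05
position: [0.6275, -0.2473, 0.0683]
tool_rot: [[0.28, 0.96, 0.001], [0.96, -0.28, -0.0], [-0.0, 0.001, -1.0]]
ft_force: [-0.2, -0.0, -2.3]
grip_width: 0.0313
gripper_force: 45.2
```

>>> {"api": "step_arm", "payload": {
  "fingers": [1,1,1,1,1],
  "travel": [
    [0,0,0.03],
    [0,0,0.03],
    [0,0,0.02],
    [0,0,0.02],
    [0,0,0]
  ],
  "twist": [0,0,0,0,0]
}}

```text
time_s: 40.67
position: [0.6273, -0.2471, 0.0576]
tool_rot: [[0.28, 0.96, -0.0], [0.96, -0.28, 0.0], [0.0, -0.0, -1.0]]
ft_force: [-0.4, 0.3, -1.4]
grip_width: 0.0313
gripper_force: 45.2
```

>>> {"api": "step_arm", "payload": {
  "fingers": [1,1,1,1,1],
  "travel": [
    [0,0,0.02],
    [0,0,0.02],
    [0,0,0.01],
    [0,0,0.01],
    [0,0,0]
  ],
  "twist": [0,0,0,0,0]
}}

```text
time_s: 41.3
position: [0.6274, -0.2472, 0.0533]
tool_rot: [[0.279, 0.96, 0.001], [0.96, -0.279, -0.001], [-0.0, 0.001, -1.0]]
ft_force: [-3.2, 0.4, 8.5]
grip_width: 0.0313
gripper_force: 46.8
```

>>> {"api": "step_arm", "payload": {
  "fingers": [0.5,0,-0.5,-1,-1,-1,-1,-1,-1],
  "travel": [
    [0,0,-0.005],
    [0,0,0],
    [0,0,0],
    [0,0,0],
    [0,0,-0.2],
    [0,0,-0.3],
    [0,0,-0.3],
    [0,0,-0.35],
    [0,0,0]
  ],
  "twist": [0,0,0,0,0,0,0,0,0]
}}

```text
time_s: 42.42
position: [0.6284, -0.2478, 0.1703]
tool_rot: [[0.28, 0.96, 0.005], [0.96, -0.28, -0.003], [-0.002, 0.006, -1.0]]
ft_force: [-0.3, 0.5, -0.5]
grip_width: 0.0853
gripper_force: 0.0
```

```bash
python3 - <<'E'
from look import *
im,d=optics.get_image("scene"); W=cloud("scene",d); cv2.imwrite("pics/fin.png",im)
for c in G: find(c,im,W,(.1,.122),G[c])
E
```

```text
red 582 c [ 627.2 -249.9] size [34.3 57.4] ang -16.8 ztop [0.1114 0.114 ]
yellow 548 c [611.2 -65.8] size [33.3 54.9] ang -13.6 ztop [0.1113 0.1142]
green 510 c [614.2  74. ] size [32.4 53.6] ang 4.9 ztop [0.1112 0.1142]
blue 499 c [598.3 241.5] size [33.2 55.7] ang 19.2 ztop [0.1111 0.1139]
```

View pics/fin.png

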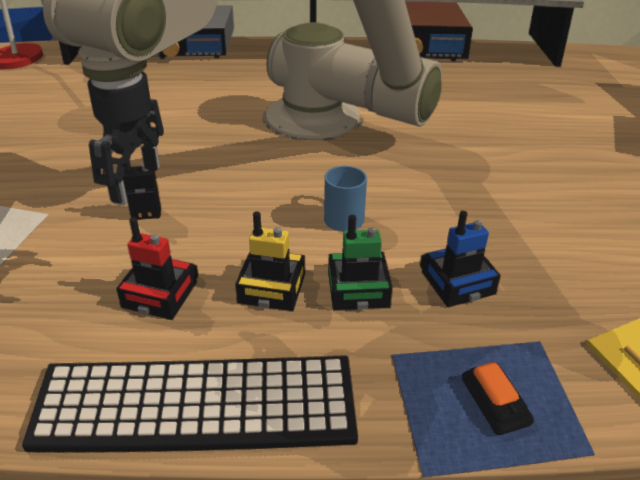

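All four radios stand seated and upright in the chargers of their own colour at (150,275), (270,270), (361,270) and (462,265), with tops at 0.111–0.112 m. The mug (345,198) and black radio (142,190) are where they were, and the gripper is clear.

```bash
python3 -c "
from rig import close_job; print(close_job())"
```

```text
the job is handed in; nothing more can be done
None
```

All four coloured radios are seated upright in their own-colour chargers, keypad to the front, with the black radio and mug unmoved; on the first blue grasp the fingers closed too high and briefly lifted the radio by its top, so I set it back down upright and regripped it properly.

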